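# Turn over the stripper plate and seat it on the die pins

### The arm

A 7-joint arm with a two-finger parallel gripper is mounted at the origin on the work surface. World frame = base frame: x ahead of the robot, y to its left, z up, the work surface at z = 0. Lengths are in m, angles in rad, forces in N, time in s.
With the tool pointing down it reaches from about 0.4 to 0.85 m from the base axis. Payload 4.5 kg.
Tool frame: the origin (TCP) lies between the finger pads; the fingertips stand r.finger_overhang ahead of it and the grasp point (between the pads) lies 8 mm behind it (r.finger_overhang is the distance from the TCP to the fingertips, in m); z points along the fingers, x is the direction in which the jaws open and shut, and the axes are right-handed (so a half turn about z gives the same grasp; the last joint's range is limited). The gripper opens to 88 mm and grips with 3 to 60 N. Pads are 18 mm wide; open, the fingers measure 123 mm over their backs; the gripper's body (75 mm by 187 mm) begins 45 mm behind the grasp point.
Start: joints at [1.205, 0.689, -0.195, 1.565, 0.157, 0.902, -0.215], TCP at [0.243, -0.576, 0.25] pointing down, gripper open.
Joint ranges: [-3.01, 3.01], [-0.46, 2.08], [-1.47, 1.51], [0.13, 2.56], [-1, 4.14], [0.04, 2.09], [-2.66, 2.66]. Speed limits (rad/s): [2.57, 2.57, 3.14, 3.14, 3.14, 3.14, 3.14].

### API

Orientations are given as a unit quaternion [x, y, z, w].
In Python, from plant import r gives the robot as it stands.
- The arm moves only by the tool move_arm, never from a script. Its argument "targets" is a list that holds one entry, the list of rows, each a list of 7 numbers: the turn, a rotation vector about the world's x, y, z in rad, then the shift along the world's x, y, z in m, then the opening, from 0 (shut) to 1 (fully open). A call has 1 to 5 rows; each row shifts and turns the pose as measured when the row begins; what a row does not reach is not made up. A row lasts 1/10 s, in which the tool goes at most 50 mm and 8.59 degrees, less where a joint would pass 70% of its speed; a pose out of reach is approached as far as the arm can. A call with a gripper value outside its range is refused whole. The fingers move at their own pace and stop on an object; "force" is the grip in N (left out, the last holds). Time passes only in rows, so rows that do not move let the fingers close. It gives the time, the measured TCP pose, the force and the opening at its end, in the units of the state.
- r.get_state(): the state, without advancing time (a new reading comes with each control period).
- r.snapshot(name): name is "side" or "top" or "wrist"; returns a dict with "frame" (420x560x3 uint8, red, green, blue), "K" (3x3 intrinsics, pixels), "D" ([k1, k2, p1, p2, k3] as OpenCV has them; the pictures are not rectified), "T" (4x4, takes a point from camera to world coordinates). Camera axes: x right, y up, looking along -z (the intrinsics and any distortion apply to the point x, -y, -z); pixel columns grow to the right and rows downward; lengths in m; the calibration is good to about 2 mm. A picture is of the moment at which its call begins. There is no depth.
- r.finish_job(): hands the job in, once; it reports no verdict.
Trained networks look in a picture, given as the dict that the camera call returned (one of the last four; its "shot" number tells which), for a name from the list of things; names that differ only in an ending like _2 or _b are one class to them, and where a whole thing is asked for, a point or a joint stands for the part that bears it (a point fixed in the world has none). Each returns a list of dicts, best first, with "score" (0 to 1); they miss things now and then, are a little off and sometimes report something else, mostly with a low value. They report only what shows in the picture. A call takes as long as a camera call. They do not tell look-alikes from the thing itself.
- r.find_in(picture, query): "centre" ([row, column] in pixels, amid what is visible of it).
The state is a dict: "clock": time; "q": joint angles; "qd": joint speeds; "joint_torque": joint torques, N m; "tool_pos": TCP position; "eef_rot": TCP orientation; "contact_force": force on the tool from outside, world axes, zero at the start; "moment": the same for the moment, N m; "opening": opening from 0.0 (shut) to 1.0 (fully open).
Only numpy, scipy, OpenCV 4.12 (cv2) and the standard library are available. Lean on these libraries where they do the work, as an engineer would, in place of code of your own. Each camera call takes 0.05 s, during which the arm holds its last target. There are 200 camera calls.

### The job

The stripper plate lies wrong side up on the two parallels. Turn it over, so that the face with the raised pad is up, and seat it fully home, flat on the die block with all three pins through its holes, then let go and leave it there. The slotted stand is there to hold the plate on end while you change your grip; leave the loose parts and tools on the bench where they are.

Things in the scene. Friction and masses are not known exactly. Their poses are not given: they have to be found in the camera images.
- plate_center (a point): Centre of the loose aluminium stripper plate, half-way through its thickness: 100 mm long (x), 60 mm wide (y), 12 mm thick (z), about 0.2 kg. Its z axis points out of the working face, which has a raised pad 36 x 16 x 4 mm; the other face is plain. At the start the plain face is up, so z points down. It can be gripped across its width (y) at the middle of its long sides
- plate_end (a point): Middle of the plate's +x end face (50 mm from plate_center along the plate's x), axes as plate_center
- parallels: Two fixed steel bars, 12 mm (x) by 90 mm (y), 35 mm high, 76 mm apart between centres along x, 64 mm clear between them. The plate starts on them, one bar under each end, centred within about 7 mm; its +x end points to this body's +x or within 9 degrees of it. Origin on the bench midway between the bars, z up
- slot (a point): Middle of the slot floor of the fixed slotted stand, 20 mm above the bench. The slot runs along y, 44 mm long, open at both ends, 15 mm wide (x), 30 mm deep with a flared mouth. It holds the plate upright on a 60 mm end, which overhangs 8 mm at each end of the slot. The stand's foot is 100 (x) by 44 (y) by 20 mm high; above it 55 mm (x) wide and 51 mm high. z up
- die: Fixed die: shoe 170 (x) x 110 (y) x 25 mm, on its middle a die block 100 x 44 x 25 mm whose top, 50 mm above the bench, is the seat. Three pins on it, 8 mm diameter, 18 mm high with 5 mm conical tips, at x, y = (-38, 10), (36, -12), (14, 14) mm. Two guide posts, 20 mm diameter, 105 mm above the bench, at x = -70, y = +-40 mm. Origin on the bench under the middle, z up
- seat (a point): Where plate_center is when the plate is home: on the die, 56 mm above the bench (6 mm above the die block's top), axes as die
- seat_end (a point): Where plate_end is when the plate is home: 50 mm from seat along the die's +x
- bushing: Bystander: brass guide bushing standing on end, 40 mm diameter, 45 mm high; origin at the centre of its underside
- screw: Bystander: socket screw standing on its 16 mm head on the die shoe near the shoe's +x, +y corner, 22 mm high; origin at the centre of its underside
- block: Bystander: steel setting block 36 x 30 x 50 mm high; origin at the centre of its underside
- punch: Bystander: headed steel punch standing on its 36 mm head, 60 mm high; origin at the centre of its underside
- mallet: Bystander: hammer 220 mm long lying on the bench; origin on the bench under its middle
- wrench: Bystander: wrench 150 mm long lying on the bench; origin on the bench under its middle
- oil: Bystander: grey can 56 mm diameter, 120 mm high; origin at the centre of its underside
- spring: Bystander: die spring standing on end on the bench about 105 mm to the +y side of the parallels, 33 mm diameter, 30 mm high; origin at the centre of its underside
- plate: The same loose plate; origin at the centre of its plain face, 6 mm below plate_center along its z, same axes. Three round 11 mm through holes at x, y = (-38, 10), (36, -12), (14, 14) mm, a lopsided triangle: it fits the pins only padded face up with its axes along the die's. The pad's centre is at x, y = (-8, -2) mm
Not all that is in view belongs to the job. What is shaped like the plate but blue or purple is not meant.

How it is judged:
By the outcome, as a careful person would: the job done as asked, in the order asked, and still so for the second after the job is handed in, with the robot touching nothing.
It also fails if it takes over 72 s, if anything falls off the work surface, if the arm or the gripper's body presses on something with over 40 N, if the wrist force passes 120 N, or if a joint passes its speed limit or range.

## Working session

There is one attempt and no reset: what is moved stays moved. The work goes in short steps, Python scripts to look and compute and a tool call to move; the robot and the scene stay as the last step left them, time stands still between calls to the robot, and variables do not carry over. Pictures are saved under pics/ and viewed, about 8 in all and at most 12, crops included, and the job is handed in when it is done.

Besides the shell and the picture viewer there is one more tool, called after "Call:" as a command line: name --argument value ..., lists and objects as JSON in quotes. move_arm: Moves the arm, as the interface text tells. Its arguments: {"type":"object","properties":{"targets":{"type":"array","items":{"type":"array","items":{"type":"array","items":{"type":"number"}}}},"force":{"type":"number"}},"required":["targets"]}

```bash
ls; mkdir -p pics
cat > h.py <<'E'
import numpy as np, cv2
from plant import r
from scipy.spatial.transform import Rotation as R
def ray(s,rc):
    p=cv2.undistortPoints(np.array([[[rc[1],rc[0]]]],float),np.array(s["K"],float),np.array(s["D"],float))[0,0]
    T=np.array(s["T"]); return T[:3,3],T[:3,:3]@np.array([p[0],-p[1],-1.])
def onz(s,rc,z):
    o,d=ray(s,rc); return o+d*(z-o[2])/d[2]
def proj(s,P):
    T=np.array(s["T"]); c=(np.atleast_2d(P)-T[:3,3])@T[:3,:3]
    c=c*[1,-1,-1]
    return cv2.projectPoints(c.reshape(-1,1,3),np.zeros(3),np.zeros(3),np.array(s["K"],float),np.array(s["D"],float))[0][:,0]
def save(s,n): cv2.imwrite("pics/"+n+".png",s["frame"][...,::-1])
E
python3 - <<'E'
from h import *
np.set_printoptions(precision=4,suppress=True)
print(r.finger_overhang, r.get_state())
for c in ["top","side"]:
    s=r.snapshot(c); save(s,c+"0"); print(c,s["K"],s["D"],s["T"])
    for q,z in [("plate",.041),("parallels",.02),("slot",.04),("die",.03),("bushing",.02),("screw",.04),("block",.025),("punch",.03),("mallet",.01),("wrench",.005),("oil",.06),("spring",.015)]:
        try:
            for f in r.find_in(s,q)[:2]: print(q,np.round(f["centre"],1),round(f["score"],2),onz(s,f["centre"],z)[:2])
        except Exception as e: print(q,e)
E
```

```text
pics
0.011 {'clock': 0.0, 'q': array([ 1.2048,  0.69  , -0.1945,  1.5663,  0.1573,  0.9025, -0.2151]), 'qd': array([ 0.0021, -0.0001, -0.0006, -0.0003,  0.0018, -0.0005,  0.0015]), 'joint_torque': array([  0.0008, -52.7564,  -1.2669, -15.3428,  -0.0528,   0.0067,
         0.0001]), 'tool_pos': array([ 0.243 , -0.5752,  0.2489]), 'eef_rot': array([ 0.8335, -0.5526, -0.0008, -0.0005]), 'contact_force': array([ 0.5183,  0.2922, -0.0878]), 'moment': array([-0.0092, -0.0348, -0.0238]), 'opening': 0.9991460390998786}
top [[474.9533   0.     281.9819]
 [  0.     474.9533 215.9992]
 [  0.       0.       1.    ]] [-0.0915  0.      0.      0.      0.    ] [[-0.0113  0.9867 -0.1621  0.3049]
 [-0.9999 -0.0106  0.0051  0.0252]
 [ 0.0033  0.1621  0.9868  1.3663]
 [ 0.      0.      0.      1.    ]]
plate [251.  132.1] 0.67 [0.4272 0.4419]
plate [234.8 185. ] 0.66 [0.4719 0.2924]
slot [241.8 415.3] 0.7 [ 0.4448 -0.3579]
die [177.2 301. ] 0.55 [ 0.6376 -0.038 ]
die [145.2 192. ] 0.36 [0.738  0.2803]
bushing [206.6 231.6] 0.65 [0.5551 0.1633]
block [207.1 347. ] 0.59 [ 0.5492 -0.169 ]
block [207.  232
[... 448 characters left out ...]
      0.      1.    ]]
plate [395.3 224.2] 0.97 [0.4168 0.4648]
plate [313.9 241.8] 0.67 [0.4689 0.2966]
parallels [338.  255.9] 0.7 [0.4237 0.3244]
parallels [208.6 249.2] 0.37 [ 0.6165 -0.026 ]
slot [261.4 239.5] 0.35 [0.5414 0.1693]
die [206.6 247.4] 0.57 [ 0.619  -0.0212]
bushing [261.6 239.4] 0.84 [0.5508 0.1545]
screw [220.6 230.3] 0.37 [0.6281 0.0557]
block [184.1 292. ] 0.75 [ 0.5503 -0.1675]
block [204.1 248. ] 0.49 [ 0.6252 -0.0363]
punch [226.4 320.5] 0.51 [ 0.4137 -0.0287]
mallet [278.3 141.4] 0.88 [0.7395 0.2881]
wrench [213.8 345.3] 0.84 [ 0.3762 -0.1295]
wrench [323.1 291.9] 0.73 [0.3746 0.2524]
oil [141.  248.2] 0.82 [ 0.7442 -0.2732]
spring [324.8 293.8] 0.61 [0.367  0.2609]
```

Run:
```python
import cv2
a=cv2.imread("pics/top0.png");cv2.imwrite("pics/top0c.png",cv2.resize(a[110:300,80:460],None,fx=2.1,fy=2.1,interpolation=cv2.INTER_CUBIC))
```

```text
(no output)
```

View pics/top0c.png

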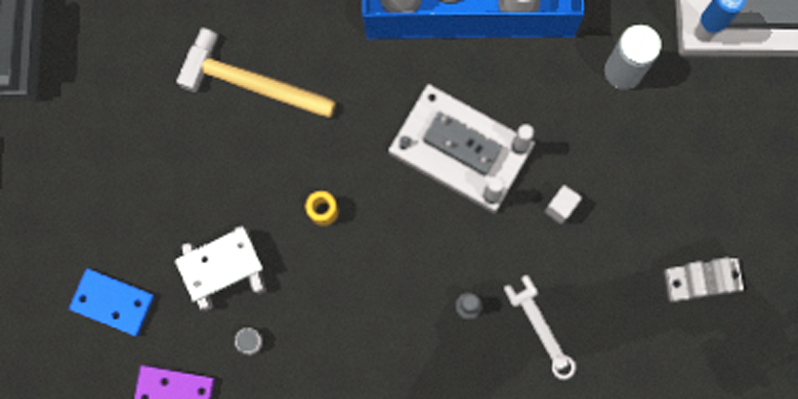

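View pics/side0.png

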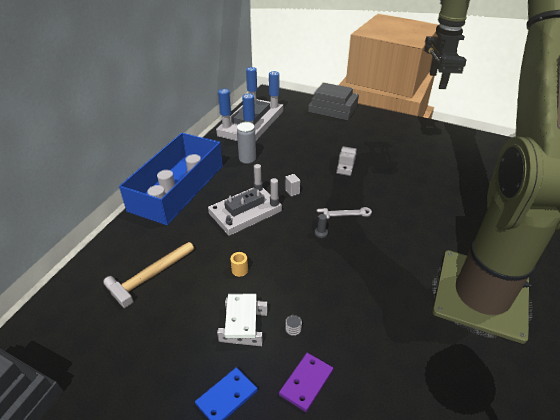

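Top crop: the white plate on the parallels is at full-image pixel (row 235, col 184). The die is at (177, 301), the slotted stand at (242, 415), the spring at about (272, 198), and the posts are on the die's right side. So the die's and parallels' +x both point roughly along world +y. The blue and purple plates are decoys.

I'll look from close with the wrist camera, starting with the stand.

Call:
move_arm --targets '[[[0,0,0,0.03,0.035,0.015,1],[0,0,0,0.03,0.035,0.015,1],[0,0,0,0.03,0.035,0.015,1],[0,0,0,0.03,0.035,0.01,1],[0,0,0,0.02,0.03,0.0,1]]]'

```text
clock: 1.8
tool_pos: [0.381, -0.4056, 0.3058]
eef_rot: [0.829, -0.559, 0.0, 0.002]
contact_force: [0.2, 0.9, 0.3]
opening: 0.995
```

Run:
```python
from h import *
np.set_printoptions(precision=4,suppress=True)
st=r.get_state(); print([a for a in dir(r) if a[0]!='_'], st["clock"],st["q"],st["tool_pos"],st["eef_rot"])
s=r.snapshot("wrist"); save(s,"w1"); print(s["T"],s["K"],s["D"]); 
Rt=R.from_quat(st["eef_rot"]).as_matrix(); print("cam in tool",Rt.T@(s["T"][:3,3]-st["tool_pos"]),Rt.T@s["T"][:3,:3])
for q in ["slot","wrench","block"]:
    for f in r.find_in(s,q)[:2]: print(q,np.round(f["centre"],1),round(f["score"],2),onz(s,f["centre"],.035))
```

```text
['Unreachable', 'find_in', 'finger_overhang', 'finish_job', 'get_state', 'snapshot'] 1.8 [ 0.8495  0.5307 -0.1911  1.7044  0.126   0.9177 -0.5789] [ 0.381  -0.4056  0.3058] [ 0.8292 -0.559   0.0002  0.0019]
[[ 0.3752  0.89    0.2592  0.4484]
 [-0.9269  0.3594  0.1076 -0.3793]
 [ 0.0026 -0.2806  0.9598  0.44  ]
 [ 0.      0.      0.      1.    ]] [[372.6189   0.     276.279 ]
 [  0.     372.6189 211.0564]
 [  0.       0.       1.    ]] [-0.0558  0.      0.      0.      0.    ]
cam in tool [ 0.0012 -0.072  -0.1345] [[ 1.     -0.     -0.0002]
 [-0.0001 -0.9606 -0.2778]
 [-0.0002  0.2778 -0.9606]]
slot [ 97.8 263.3] 0.86 [ 0.4482 -0.3659  0.035 ]
wrench [68.  58.6] 0.8 [ 0.3981 -0.1556  0.035 ]
```

View pics/w1.png

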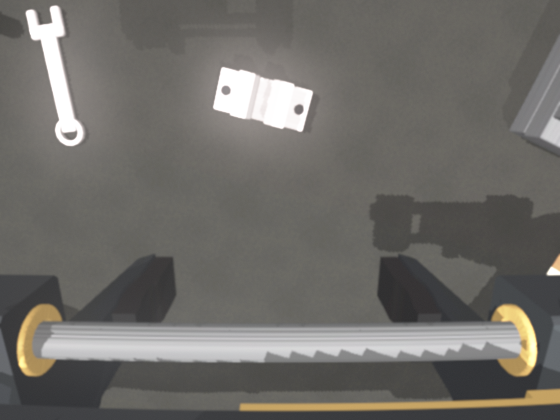

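The stand is clear at pixel (263, 98), with its long axis tilted slightly. I'll fit its outline by silhouette, and use the same helper later for the die and plate.

```bash
cat >> h.py <<'E'
from scipy.optimize import minimize
def box(x0,x1,y0,y1,z0,z1): return np.array([[x,y,z] for x in(x0,x1) for y in(y0,y1) for z in(z0,z1)])/1000.
def render(s,p,boxes,sc=4):
    m=np.zeros((420*sc,560*sc),np.uint8); c,n=np.cos(p[2]),np.sin(p[2])
    for b in boxes:
        w=np.c_[c*b[:,0]-n*b[:,1]+p[0],n*b[:,0]+c*b[:,1]+p[1],b[:,2]]
        h=cv2.convexHull(((proj(s,w)+.5)*sc).astype(np.float32)).astype(np.int32); cv2.fillConvexPoly(m,h,255)
    return cv2.resize(m,(560,420),interpolation=cv2.INTER_AREA)/255.
def fit(s,mask,boxes,p0):
    f=lambda p: np.abs(render(s,[p0[0]+p[0]/100,p0[1]+p[1]/100,p0[2]+p[2]/5],boxes)-mask).sum()
    best=min((minimize(f,[a,b,c],method="Nelder-Mead",options=dict(initial_simplex=[[a,b,c],[a+1,b,c],[a,b+1,c],[a,b,c+.8]],xatol=.005,fatol=.5)) for a,b,c in [(0,0,0),(.5,.5,.5),(-.5,-.5,-.5)]),key=lambda o:o.fun)
    p=best.x; return np.array([p0[0]+p[0]/100,p0[1]+p[1]/100,p0[2]+p[2]/5]),best.fun,render(s,[p0[0]+p[0]/100,p0[1]+p[1]/100,p0[2]+p[2]/5],boxes).sum()
STAND=[box(-50,50,-22,22,0,20),box(-27.5,27.5,-22,22,0,51)]
def over(s,p,boxes,n):
    m=render(s,p,boxes)>.5; im=s["frame"].copy(); c,_=cv2.findContours(m.astype(np.uint8),0,2); cv2.drawContours(im,c,-1,(255,0,0),1); return im
E
python3 - <<'E'
from h import *
np.set_printoptions(precision=4,suppress=True)
s=r.snapshot("wrist"); g=cv2.cvtColor(s["frame"],cv2.COLOR_RGB2GRAY)
m=np.zeros((420,560)); m[50:150,190:340]=(g>125)[50:150,190:340]
m=cv2.morphologyEx(m,cv2.MORPH_CLOSE,np.ones((13,13)))
print(m.sum(),fit(s,m,STAND,[.446,-.36,np.pi/2+.15]))
t=r.snapshot("top"); g=cv2.cvtColor(t["frame"],cv2.COLOR_RGB2GRAY)
m=np.zeros((420,560)); m[225:260,390:440]=(g>110)[225:260,390:440]; m=cv2.morphologyEx(m,cv2.MORPH_CLOSE,np.ones((7,7)))
print(m.sum(),fit(t,m,STAND,[.446,-.36,np.pi/2+.15]))
E
```

```text
8964.0 (array([ 0.458 , -0.3577,  1.833 ]), np.float64(4725.164705882353), np.float64(4257.713725490195))
583.0 (array([ 0.4455, -0.3654,  1.6913]), np.float64(33.36862745098039), np.float64(593.5999999999999))
```

Call:
move_arm --targets '[[[0,0,0.1,0.02,0.04,0,1],[0,0,0.1,0.02,0.045,0,1],[0,0,0.1,0.02,0.045,0,1],[0,0,0.1,0.02,0.045,0,1],[0,0,0.1,0.02,0.04,0,1]]]'

```text
clock: 2.6
tool_pos: [0.47, -0.2045, 0.3026]
eef_rot: [0.938, -0.347, -0.0, 0.008]
contact_force: [0.9, -0.7, 0.3]
opening: 0.999
```

Call:
move_arm --targets '[[[0,0,0.1,0.02,0.04,0,1],[0,0,0.1,0.02,0.04,0,1],[0,0,0.1,0.01,0.03,0,1]]]'

```text
clock: 2.9
tool_pos: [0.5218, -0.0943, 0.3022]
eef_rot: [0.98, -0.201, 0.001, 0.009]
contact_force: [0.5, 0.3, -0.2]
opening: 1.0
```

Run:
```python
from h import *
np.set_printoptions(precision=4,suppress=True)
st=r.get_state(); print(st["clock"],st["q"],st["tool_pos"],st["eef_rot"])
s=r.snapshot("wrist"); save(s,"w2")
```

```text
2.9 [ 0.341   0.5162 -0.4105  1.778   0.2759  0.9037 -0.5983] [ 0.5218 -0.0943  0.3022] [ 0.9796 -0.2005  0.0014  0.0086]
```

View pics/w2.png

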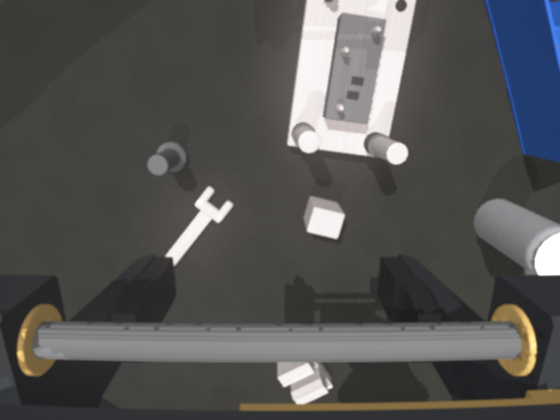

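The die shows at about (345, 80), with pins at (345,50), (378,33), (340,107) and posts at the lower end; the shoe's top is cut off. I'll move a little, capture it, then go on to the plate and capture that too.

Call:
move_arm --targets '[[[0,0,0,0.02,0.045,0,1],[0,0,0,0.02,0.04,0,1],[0,0,0,0,0,0,1]]]'

```text
clock: 3.25
tool_pos: [0.5618, -0.012, 0.3013]
eef_rot: [0.98, -0.2, 0.001, 0.007]
contact_force: [-0.3, -0.2, 0.2]
opening: 0.997
```

```bash
cat >> h.py <<'E'
import pickle
def shot(c,n):
    s=r.snapshot(c); s["st"]=r.get_state(); pickle.dump(s,open(n+".pkl","wb")); save(s,n); return s
def load(n): return pickle.load(open(n+".pkl","rb"))
E
python3 -c "
from h import *
shot('wrist','w3')"
```

Call:
move_arm --targets '[[[0,0,0.1,-0.02,0.045,0,1],[0,0,0.1,-0.02,0.045,0,1],[0,0,0.1,-0.02,0.045,0,1],[0,0,0.1,-0.02,0.045,0,1],[0,0,0.1,-0.02,0.035,0,1]]]'

```text
clock: 3.8
tool_pos: [0.4621, 0.1823, 0.2987]
eef_rot: [0.999, 0.036, 0.005, 0.014]
contact_force: [0.4, 0.9, 0.5]
opening: 0.996
```

Run:
```python
from h import *
s=shot('wrist','w4'); print(s["st"])
a=cv2.resize(load("w3")["frame"],(400,300));b=cv2.resize(s["frame"],(400,300))
cv2.imwrite("pics/w34.png",np.hstack([a,b])[...,::-1])
```

```text
{'clock': 3.85, 'q': array([-0.14039292,  0.4929007 , -0.55115461,  1.87033784,  0.35841275,
        0.88210906, -0.78606337]), 'qd': array([ 0.04289901,  0.00082361,  0.02078876, -0.02528705, -0.02727352,
        0.01118018,  0.00311885]), 'joint_torque': array([  9.75037068, -36.78963661,   3.96734297, -14.96058047,
         1.59480102,   0.55205829,  -0.07271686]), 'tool_pos': array([0.45799184, 0.18877986, 0.29918042]), 'eef_rot': array([0.99899081, 0.04314579, 0.00364203, 0.01193892]), 'contact_force': array([-2.98603614,  3.97295318,  0.18343641]), 'moment': array([0.25487637, 0.16287691, 0.06087128]), 'opening': 1.0039924248705798}
```

View pics/w34.png

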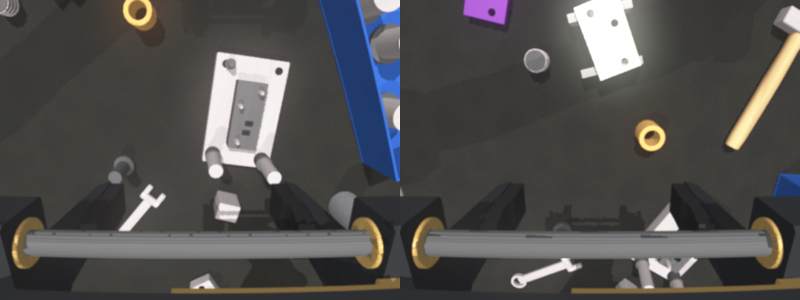

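w3 (left) shows the whole die; w4 (right) shows the plate at about pixel (294, 55), with three holes and the parallels' ends sticking out. Next I'll fit the die, plate and stand poses, and a kinematic model to check reach.

```bash
cat > kin.py <<'E'
from h import *
import itertools
D=[([1.2048,.69,-.1945,1.5663,.1573,.9025,-.2151],[.243,-.5752,.2489],[.8335,-.5526,-.0008,-.0005]),
([.8495,.5307,-.1911,1.7044,.126,.9177,-.5789],[.381,-.4056,.3058],[.8292,-.559,.0002,.0019]),
([.341,.5162,-.4105,1.778,.2759,.9037,-.5983],[.5218,-.0943,.3022],[.9796,-.2005,.0014,.0086])]
for n in("w3","w4"):
    s=load(n)["st"]; D.append((s["q"],s["tool_pos"],s["eef_rot"]))
def rots(q,sg,off):
    M=np.eye(3); out=[]
    for i in range(7):
        M=M@R.from_euler("z" if i%2==0 else "y",sg[i]*q[i]+off[i]).as_matrix(); out.append(M)
    return out
def solve():
    best=None
    for sg in itertools.product([1,-1],repeat=7):
        if sg[1]<0: continue   # base azimuth handled by off0
        off=np.zeros(7); E=[R.from_quat(d[2]).as_matrix() for d in D]
        # choose off6 and off0 via small optimisation
        for o0 in(0,np.pi/2,-np.pi/2,np.pi):
            for o6 in(0,np.pi/2,-np.pi/2,np.pi):
                off[0]=o0;off[6]=o6
                e=sum(np.linalg.norm(rots(d[0],sg,off)[-1]-e_) for d,e_ in zip(D,E))
                if best is None or e<best[0]: best=(e,sg,off.copy())
    return best
if __name__=="__main__":
    e,sg,off=solve(); print(e,sg,off)
    A=[];b=[]
    for q,p,_ in D:
        Rs=rots(q,sg,off); ez=np.array([0,0,1.]); ex=np.array([1.,0,0])
        A.append(np.c_[ez,Rs[1]@ez,Rs[3]@ez,Rs[5]@ez,Rs[2]@ex,Rs[4]@ex]); b.append(p)
    A=np.vstack(A);b=np.hstack(b)
    for k in(4,6):
        x=np.linalg.lstsq(A[:,:k],b,rcond=1e-4)[0]; print(x,np.abs(A[:,:k]@x-b).max())
E
python3 kin.py
cat > m.py <<'E'
from h import *
np.set_printoptions(precision=4,suppress=True)
DIE=[box(-85,85,-55,55,0,25),box(-80,-60,30,50,25,105),box(-80,-60,-50,-30,25,105)]
s=load("w3"); g=cv2.cvtColor(s["frame"],cv2.COLOR_RGB2GRAY)
m=np.zeros((420,560),np.uint8); m[60:270,270:420]=(g>140)[60:270,270:420]; m=cv2.morphologyEx(m,cv2.MORPH_OPEN,np.ones((3,3)))
n,l,stt,_=cv2.connectedComponentsWithStats(m); k=1+np.argmax(stt[1:,4]); m=(l==k).astype(np.uint8)
c,_=cv2.findContours(m,0,2); m=cv2.morphologyEx(cv2.drawContours(m,c,-1,1,-1),cv2.MORPH_CLOSE,np.ones((9,9)))
p,e,a=fit(s,m.astype(float),DIE[:1],[.637,-.038,np.radians(63)]); print("die",p,e,a)
imd=over(s,p,DIE[:1],""); 
w=lambda x,y,z:[p[0]+np.cos(p[2])*x-np.sin(p[2])*y,p[1]+np.sin(p[2])*x+np.cos(p[2])*y,z]
for x,y in[(-38,10),(36,-12),(14,14)]: 
    u=proj(s,w(x/1e3,y/1e3,.068))[0]; cv2.circle(imd,tuple(np.int32(u+.5)),2,(255,0,0),-1)
imd=cv2.resize(imd[50:260,250:450],None,fx=2,fy=2)
a=cv2.imread("pics/w1.png")[...,::-1]
s1=dict(s,frame=a.copy(),T=np.array([[.3752,.89,.2592,.4484],[-.9269,.3594,.1076,-.3793],[.0026,-.2806,.9598,.44],[0,0,0,1]]))
g=cv2.cvtColor(a,cv2.COLOR_RGB2GRAY); m=np.zeros((420,560)); m[50:150,190:340]=(g>170)[50:150,190:340]; m=cv2.morphologyEx(m,cv2.MORPH_CLOSE,np.ones((13,13)))
p,e,a=fit(s1,m,STAND,[.446,-.36,1.7]); print("stand",p,e,a)
ims=cv2.resize(over(s1,p,STAND,"")[50:150,190:340],None,fx=2.6,fy=2.6)
o=np.zeros((420,800,3),np.uint8); o[:420,:400]=imd[:420,:400]; o[:ims.shape[0],405:405+ims.shape[1]]=ims[:,:395]; cv2.imwrite("pics/fit.png",o[...,::-1])
E
python3 m.py
```

```text
0.00042804356594678105 (-1, 1, -1, 1, -1, 1, -1) [0.         0.         0.         0.         0.         0.
 3.14159265]
[-0.312909    0.7435528   0.21930485 -0.11033744] 0.0256683059813807
[-0.29609234  0.74629686  0.22038316 -0.06000694 -0.02147439 -0.02700844] 0.02672120695184449
die [ 0.6348 -0.0337  1.0422] 954.8823529411766 15374.439215686274
stand [ 0.4466 -0.3647  1.7055] 240.1764705882353 4088.21568627451
```

View pics/fit.png

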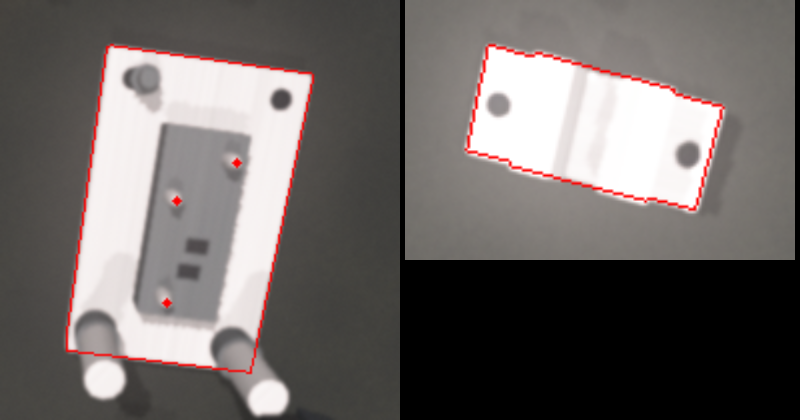

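```bash
cat > k2.py <<'E'
from kin import *
np.set_printoptions(precision=4,suppress=True)
e,sg,off=solve()
def cols(q):
    Rs=[np.eye(3)]+rots(q,sg,off); x,y,z=np.eye(3)
    return {"d1":z,"b0x":Rs[1]@x,"b0y":Rs[1]@y,"d2":Rs[2]@z,"b2x":Rs[3]@x,"b2y":Rs[3]@y,"d3":Rs[4]@z,"b4x":Rs[4]@x,"b5x":Rs[5]@x,"b5y":Rs[5]@y,"d4":Rs[6]@z,"b6x":Rs[6]@x}
C=[cols(d[0]) for d in D]; b=np.hstack([d[1] for d in D]); names=list(C[0])
def f(ns):
    A=np.vstack([np.c_[tuple(c[n] for n in ns)] for c in C]); x=np.linalg.lstsq(A,b,rcond=1e-6)[0]; return np.abs(A@x-b).max(),x
for k in(0,1,2):
    L=[]
    for ex in itertools.combinations([n for n in names if n not in("d1","d2","d3","d4")],k):
        ns=["d1","d2","d3"]+list(ex); L.append((*f(ns),ns))
    L.sort(key=lambda t:t[0]); [print(t[0].round(4),t[1],t[2]) for t in L[:3]]
E
python3 k2.py
```

```text
0.0262 [-0.1948  0.7375  0.2236] ['d1', 'd2', 'd3']
0.0031 [-0.0019  0.5887  0.3203 -0.0426] ['d1', 'd2', 'd3', 'b2y']
0.0062 [-0.0205  0.5935  0.3095 -0.0403] ['d1', 'd2', 'd3', 'b5y']
0.0068 [ 0.0055  0.5854  0.3397 -0.0464] ['d1', 'd2', 'd3', 'b0y']
0.0023 [ 0.005   0.5841  0.3283 -0.0134 -0.0314] ['d1', 'd2', 'd3', 'b0y', 'b2y']
0.0024 [-0.0284  0.555   0.3125 -0.0408 -0.0559] ['d1', 'd2', 'd3', 'b0y', 'b4x']
0.0026 [ 0.0014  0.5894  0.3224 -0.0564  0.0136] ['d1', 'd2', 'd3', 'b2y', 'b5y']
```

Orientation model is exact, but positions need tilted poses too. I'll centre the plate in view for fitting, then tilt the tool, which the pick needs anyway.

Call:
move_arm --targets '[[[0,0,0.07,0,0.04,0,1],[0,0,0.07,0,0.03,0,1],[0,0,0,0,0,0,1]]]'

```text
clock: 4.15
tool_pos: [0.4596, 0.254, 0.2988]
eef_rot: [0.994, 0.111, 0.004, 0.014]
contact_force: [0.1, -0.3, -0.0]
opening: 0.999
```

```bash
python3 -c "
from h import *
shot('wrist','w5')"
```

Call:
move_arm --targets '[[[0.13,0.04,0,0,0,-0.02,1],[0.13,0.04,0,0,0,-0.02,1],[0.13,0.04,0,0,0,-0.02,1],[0.1,0.03,0,0,0,-0.02,1],[0,0,0,0,0,0,1]]]'

```text
clock: 4.7
tool_pos: [0.4649, 0.2384, 0.2141]
eef_rot: [0.966, 0.093, -0.04, -0.238]
contact_force: [-0.5, 0.0, -0.5]
opening: 0.998
```

```bash
cat > k3.py <<'E'
from kin import *
from scipy.optimize import least_squares
import glob
np.set_printoptions(precision=4,suppress=True)
SG=(-1,1,-1,1,-1,1,-1); OFF=np.array([0,0,0,0,0,0,np.pi])
LO=np.array([-3.01,-.46,-1.47,.13,-1,.04,-2.66]);HI=np.array([3.01,2.08,1.51,2.56,4.14,2.09,2.66])
def cols(q):
    Rs=[np.eye(3)]+rots(q,SG,OFF); x,y,z=np.eye(3)
    return np.c_[z,Rs[1]@x,Rs[1]@y,Rs[2]@z,Rs[3]@x,Rs[3]@y,Rs[4]@z,Rs[4]@x,Rs[5]@y,Rs[6]@z,Rs[6]@x],Rs[7]
S=D[:3]+[(load(n[:-4])["st"]["q"],load(n[:-4])["st"]["tool_pos"],0) for n in sorted(glob.glob("w*.pkl"))]
A=np.vstack([cols(s[0])[0] for s in S]); b=np.hstack([s[1] for s in S])
pr=np.array([.3,0,0,.4,0,0,.4,0,0,.2,0]); lam=2e-3
L=pr+np.linalg.lstsq(np.vstack([A,lam*np.eye(11)]),np.r_[b-A@pr,np.zeros(11)],rcond=None)[0]
def fk(q):
    c,M=cols(q); return c@L,M
def ik(pos,M,q0=None,n=30,seed=0):
    rng=np.random.default_rng(seed); out=[]
    mid=(LO+HI)/2
    for i in range(n):
        qs=q0 if (i==0 and q0 is not None) else rng.uniform(LO,HI)
        def res(q):
            p,m=fk(q); return np.r_[(p-pos)*10,R.from_matrix(m@M.T).as_rotvec()*2,.001*(q-(q0 if q0 is not None else mid))]
        o=least_squares(res,np.clip(qs,LO+.03,HI-.03),bounds=(LO+.02,HI-.02),max_nfev=60)
        p,m=fk(o.x); e=np.linalg.norm(p-pos),np.linalg.norm(R.from_matrix(m@M.T).as_rotvec())
        if e[0]<.005 and e[1]<.02: out.append(o.x)
    return out
if __name__=="__main__": print("links",L,"res",np.abs(A@L-b).max())
E
cat > m2.py <<'E'
from h import *
np.set_printoptions(precision=4,suppress=True)
PL=[box(-50,50,-30,30,35,47)]
s=load("w5"); g=cv2.cvtColor(s["frame"],cv2.COLOR_RGB2GRAY)
u=proj(s,[.47,.295,.047])[0]; c,rw=int(u[0]),int(u[1]); print(u)
m=np.zeros((420,560)); sl=np.s_[max(0,rw-65):rw+65,c-65:c+65]; m[sl]=(g>225)[sl]
print(np.percentile(g[sl],[10,50,70,80,90]))
save(dict(frame=cv2.resize(s["frame"][sl],None,fx=3,fy=3)),"pl")
m=cv2.morphologyEx(m,cv2.MORPH_CLOSE,np.ones((9,9))); m=cv2.morphologyEx(m,cv2.MORPH_OPEN,np.ones((25,25)))
p,e,a=fit(s,m,PL,[.47,.295,np.radians(111)]); print("plate",p,e,a, np.degrees(p[2]))
o=cv2.resize(over(s,p,PL,"")[sl],None,fx=3,fy=3); save(dict(frame=np.hstack([o,cv2.cvtColor(cv2.resize((m[sl]*255).astype(np.uint8),None,fx=3,fy=3),8)])),"plfit")
E
python3 -c "
from h import *
s=shot('wrist','w6'); print(s['st'])"; python3 k3.py; python3 m2.py
```

```text
{'clock': 4.75, 'q': array([ 0.22254163,  0.7811101 , -0.86336668,  1.95154124,  0.17404233,
        0.52555357, -0.39332835]), 'qd': array([-0.08852025, -0.07687607, -0.05041751, -0.04158663, -0.005453  ,
        0.01145914, -0.02082706]), 'joint_torque': array([  0.39479527, -42.7802968 , -10.43857992,  -9.7331804 ,
        -0.96981078,  -0.77229783,   0.17792551]), 'tool_pos': array([0.4653052 , 0.24059252, 0.21647573]), 'eef_rot': array([ 0.96592347,  0.09476519, -0.03865431, -0.23773359]), 'contact_force': array([-0.88156864,  0.03184303,  0.56242436]), 'moment': array([-0.45241097, -0.18113858, -0.0287761 ]), 'opening': 0.9997662439614537}
links [ 0.3469 -0.     -0.0188  0.5634  0.0003 -0.0273  0.3448 -0.0001  0.
  0.3149  0.0002] res 1.3147471046137671e-05
[293.1912 129.4897]
[ 81. 107. 254. 254. 255.]
plate [0.4711 0.2954 1.9697] 288.4274509803921 5940.952941176471 112.85390739724978
```

View pics/plfit.png

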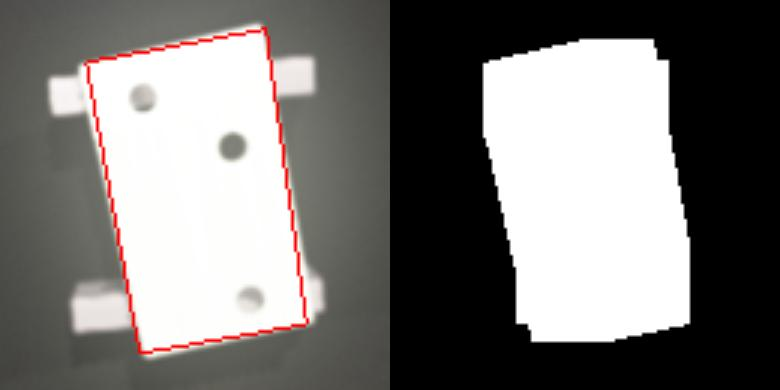

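The links are now solved (residual under 0.02 mm). The holes confirm plate +x points up in the image, i.e. roughly world +y. The mask clipped the plate's corners, so I'll refit. I'll also check IK for the candidate flip sequences, with plate +x end down in the slot so the pad clears it.

```bash
sed -i 's/np.ones((25,25))/cv2.getStructuringElement(cv2.MORPH_ELLIPSE,(17,17))/' m2.py; python3 m2.py|tail -1
cat > plan.py <<'E'
from k3 import *
Z=np.array([0,0,1.]); yw=lambda a:np.array([np.cos(a),np.sin(a),0])
PP=(.4711,.2954,np.radians(112.85)); SL=(.4466,-.3647,1.7055); DI=(.6348,-.0337,1.0422)
def fr(a,tz): return np.c_[a,np.cross(tz,a),tz]
def pose(center,px,pz,sig,first,t,h=0):
    py=np.cross(pz,px); tz=(pz if first else -pz)*np.cos(t)+px*np.sin(t)
    return np.array(center)+[0,0,h]+.008*tz, fr(sig*py,tz)
def seq(B,sig1,sig2,t1,t2):
    px,sx,dx=yw(PP[2]),yw(SL[2]),yw(DI[2]); ps=-sx if B==1 else sx
    return [pose((PP[0],PP[1],.041),px,-Z,sig1,True,t1),pose((PP[0],PP[1],.041),px,-Z,sig1,True,t1,.12),
     pose((SL[0],SL[1],.07),-Z,ps,sig1,True,t1,.06),pose((SL[0],SL[1],.07),-Z,ps,sig1,True,t1),
     pose((SL[0],SL[1],.07),-Z,ps,sig2,False,t2),pose((SL[0],SL[1],.07),-Z,ps,sig2,False,t2,.06),
     pose((DI[0],DI[1],.056),dx,Z,sig2,False,t2,.05),pose((DI[0],DI[1],.056),dx,Z,sig2,False,t2)]
if __name__=="__main__":
    t1=np.radians(30)
    for t2 in np.radians([0,10]):
      for B in(1,2):
        for s in(1,-1):
          for k,i in([("first",(3,))] if t2==0 else [])+[("second",(4,))]:
            P=seq(B,s,s,t1,t2)[i[0]]; q=ik(*P,n=25)
            q=sorted(q,key=lambda v:-min((v-LO).min(),(HI-v).min()))
            print(np.degrees(t2).round(),"B",B,"sig",s,k,len(q),q[0] if q else None)
    for s in(1,-1):
        P=seq(1,s,s,t1,np.radians(10))
        for n,i in(("pick",0),("die",7)):
            q=sorted(ik(*P[i],n=25),key=lambda v:-min((v-LO).min(),(HI-v).min())); print(n,s,len(q),q[:1])
E
time python3 plan.py
```

```text
plate [0.471  0.2955 2.0081] 227.83921568627454 5955.933333333333 115.05736488773454
0.0 B 1 sig 1 first 20 [ 0.506   1.2633 -0.5917  2.2313  1.9356  1.6716 -1.6175]
0.0 B 1 sig 1 second 0 None
0.0 B 1 sig -1 first 15 [ 0.1604  1.1953 -0.0437  2.2494  1.977   1.1881  1.2688]
0.0 B 1 sig -1 second 0 None
0.0 B 2 sig 1 first 13 [ 0.9777  1.3615 -0.3263  1.0076 -0.2621  1.6656 -2.1535]
0.0 B 2 sig 1 second 13 [-0.0403  1.5279  0.1039  2.0969  1.7067  1.5253  1.0795]
0.0 B 2 sig -1 first 12 [ 1.056   1.3915 -0.5533  1.0004 -0.0906  1.6546  0.8532]
0.0 B 2 sig -1 second 15 [ 0.0186  1.5177  0.0234  2.0942  1.7192  1.62   -2.0393]
10.0 B 1 sig 1 second 10 [ 1.0626  1.6117 -0.689   0.7059 -0.16    2.0241  0.7562]
10.0 B 1 sig -1 second 15 [ 1.0702  1.6171 -0.7232  0.705  -0.1352  2.0236 -2.4025]
10.0 B 2 sig 1 second 14 [-0.0047  1.4218  0.0743  2.1738  1.8077  1.4108  1.1053]
10.0 B 2 sig -1 second 19 [ 0.1686  1.411  -0.174   2.1654  1.8216  1.6749 -1.9424]
pick 1 12 [array([ 0.1723,  1.2388, -1.0019,  1.8867,  0.949 ,  0.499 , -0.8209])]
die 1 11 [array([ 0.4659,  1.081 , -0.7793,  1.7079,  0.9546,  0.6456,  1.8517])]
pick -1 17 [array([ 0.1887,  1.26  , -1.0433,  1.8859,  1.0002,  0.5359,  2.2775])]
die -1 14 [array([ 0.4871,  1.0978, -0.8267,  1.7068,  1.0003,  0.681 , -1.3227])]
real	1m23.004s
user	1m23.299s
sys	0m0.100s
```

Run:
```python
from h import *
a=cv2.imread("pics/top0.png"); cv2.imwrite("pics/topR.png",cv2.resize(a[60:340,300:560],None,fx=2,fy=2))
s=r.snapshot("top")
for q in("punch","wrench","block"): 
    f=r.find_in(s,q)[0]; print(q,f["centre"],onz(s,f["centre"],.03)[:2])
for rc in[(290,498),(200,520),(250,520),(290,530)]: print(rc,onz(s,rc,0)[:2],onz(s,rc,.06)[:2])
```

```text
punch [255.3, 305.2] [ 0.41160698 -0.04577205]Traceback (most recent call last):
  File "<stdin>", line 5, in <module>
IndexError: list index out of range
```

View pics/topR.png

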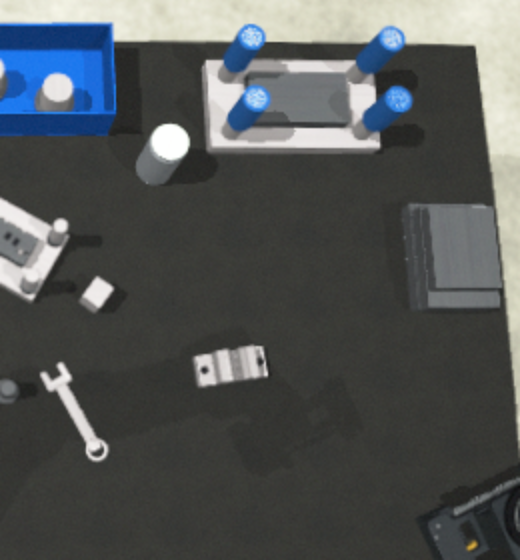

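The dark box lies beyond the stand at x≥0.53, y≤-0.62, clear of the first-grip approach. Chosen sequence:

1. Pick the plate with a 30° lean.
2. Enter the slot with the +x end down, tool pointing +y.
3. Regrip from the +y side, 15° above horizontal.
4. Place on the die.

Next I'll refine the plate yaw from its holes and compute the pick.

```bash
cat > go.py <<'E'
from h import *
import sys
np.set_printoptions(precision=4,suppress=True)
def step(pos,M,rows=None):
    st=r.get_state(); d=np.array(pos)-st["tool_pos"]; w=R.from_matrix(M@R.from_quat(st["eef_rot"]).as_matrix().T).as_rotvec()
    print("t",st["clock"],"pos",st["tool_pos"],"err shift",d.round(4),"turn",w.round(3),"rows>=",max(np.linalg.norm(d)/.045,np.linalg.norm(w)/.14).round(1),"F",st["contact_force"].round(1),"op",round(st["opening"],3))
    if rows: print("per row",np.round(w/rows,3),np.round(d/rows,4))
E
cat > m3.py <<'E'
from h import *
HO=np.array([[-38,10],[36,-12],[14,14]])/1e3
def holes(s,p0,z,flip):   # blob centroids near predicted holes, then rigid fit in the plane z; returns x,y,yaw of px
    g=cv2.cvtColor(s["frame"],cv2.COLOR_RGB2GRAY).astype(float); pts=[]
    for x,y in HO*([1,-1] if flip else [1,1]):
        c,n=np.cos(p0[2]),np.sin(p0[2]); u=proj(s,[p0[0]+c*x-n*y,p0[1]+n*x+c*y,z])[0]; a,b=int(u[0]+.5),int(u[1]+.5)
        w=g[b-9:b+10,a-9:a+10]; k=np.clip(235-w,0,None); k[k<25]=0; yy,xx=np.mgrid[b-9:b+10,a-9:a+10]
        pts.append(onz(s,[(yy*k).sum()/k.sum(),(xx*k).sum()/k.sum()],z)[:2])
    pts=np.array(pts); H=HO*([1,-1] if flip else [1,1]); a=H-H.mean(0); b=pts-pts.mean(0)
    th=np.arctan2((a[:,0]*b[:,1]-a[:,1]*b[:,0]).sum(),(a*b).sum()); Q=np.array([[np.cos(th),-np.sin(th)],[np.sin(th),np.cos(th)]])
    t=pts.mean(0)-Q@H.mean(0); return t,th,np.linalg.norm(pts-(H@Q.T+t),axis=1)
E
python3 - <<'E'
from m3 import *
print(holes(load("w5"),[.471,.2955,2.0],.047,True))
E
sed -i 's/PP=(.*; SL/PP=(.471,.2955,np.radians(114.5)); SL/' plan.py
python3 - <<'E'
from plan import *
from go import step
P=seq(2,1,-1,np.radians(30),np.radians(15))
print(P[0]); step(P[0][0]+[0,0,.09],P[0][1],4)
E
```

```text
(array([0.47129463, 0.29556796]), np.float64(2.0328810534663946), array([0.00092424, 0.00063484, 0.00031388]))
(array([0.4693, 0.2991, 0.0341]), array([[ 0.91  ,  0.3591, -0.2073],
       [ 0.4147, -0.788 ,  0.455 ],
       [-0.    , -0.5   , -0.866 ]]))
t 4.9 pos [0.4648 0.2478 0.2213] err shift [ 0.0045  0.0514 -0.0972] turn [ 0.04  -0.007  0.213] rows>= 2.4 F [ 1.3  0.8 -0.3] op 0.999
per row [ 0.01  -0.002  0.053] [ 0.0011  0.0128 -0.0243]
```

Call:
move_arm --targets '[[[0.01,0,0.06,0.001,0.013,-0.024,1],[0.01,0,0.06,0.001,0.013,-0.024,1],[0.01,0,0.06,0.001,0.013,-0.024,1],[0.01,0,0.06,0.001,0.013,-0.024,1],[0,0,0,0,0,0,1]]]'

```text
clock: 5.4
tool_pos: [0.471, 0.3112, 0.1343]
eef_rot: [0.939, 0.231, -0.051, -0.249]
contact_force: [-1.4, -0.7, 0.4]
opening: 1.004
```

```bash
sed -i 's/radians(114.5)/radians(115.5)/' plan.py
python3 - <<'E'
from plan import *
from go import step
P=seq(2,1,-1,np.radians(30),np.radians(15))
step(P[0][0]+[0,0,.04],P[0][1]); step(P[0][0],P[0][1],3)
s=shot("wrist","w7"); R_=P[0][1]
for n,z in(("plate",.041),("spring",.02)):
    f=r.find_in(s,n); print(n,[ (np.round(k["centre"]),round(k["score"],2),onz(s,k["centre"],z)[:2]) for k in f[:2]])
u=proj(s,[[.4713,.2955,.047]])[0]; print(u)
E
```

```text
t 5.4 pos [0.471  0.3112 0.1343] err shift [-0.0017 -0.0121 -0.0602] turn [-0.     0.021 -0.032] rows>= 1.4 F [-1.4 -0.7  0.4] op 1.004
t 5.4 pos [0.471  0.3112 0.1343] err shift [-0.0017 -0.0121 -0.1002] turn [-0.     0.021 -0.032] rows>= 2.2 F [-1.4 -0.7  0.4] op 1.004
per row [-0.     0.007 -0.011] [-0.0006 -0.004  -0.0334]
plate [(array([136., 113.]), 0.86, array([0.3196, 0.3538])), (array([114., 300.]), 0.8, array([0.4302, 0.4315]))]
spring [(array([282.,  98.]), 0.67, array([0.3586, 0.2592]))]
[261.9651 313.3379]
```

Call:
move_arm --targets '[[[0,0.01,-0.015,-0.001,-0.006,-0.03,1],[0,0.01,-0.015,-0.001,-0.006,-0.03,1],[0,0,0,0,0,-0.02,1],[0,0,0,0,0,-0.01,1],[0,0,0,0,0,0,1]]]'

```text
clock: 6.05
tool_pos: [0.4744, 0.2968, 0.0542]
eef_rot: [0.943, 0.212, -0.047, -0.251]
contact_force: [-0.6, -0.2, 0.4]
opening: 1.0
```

Run:
```python
from plan import *
from go import step
P=seq(2,1,-1,np.radians(30),np.radians(15))
step(P[0][0],P[0][1])
s=shot("wrist","w8")
```

```text
t 6.05 pos [0.4744 0.2968 0.0542] err shift [-0.0051  0.0023 -0.0201] turn [-0.     0.02   0.007] rows>= 0.5 F [-0.6 -0.2  0.4] op 1.0
```

View pics/w8.png

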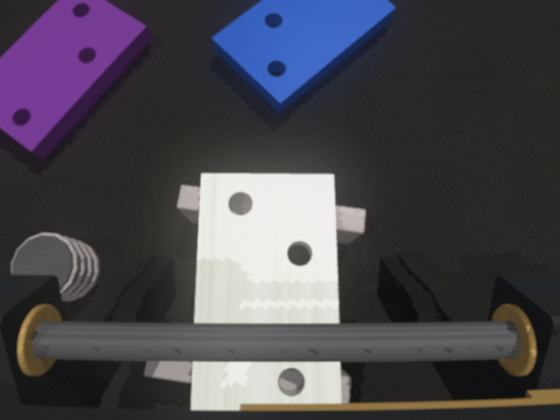

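The plate sits squarely between the fingers (edges at columns 195 and 338), and the spring at (55, 265) is clear. Going down the last 20 mm and gripping.

Call:
move_arm --targets '[[[0,0.02,0.005,-0.004,0.002,-0.01,1],[0,0,0,-0.001,0,-0.009,1],[0,0,0,0,0,0,1]]]'

```text
clock: 6.4
tool_pos: [0.4711, 0.3004, 0.038]
eef_rot: [0.942, 0.213, -0.055, -0.253]
contact_force: [0.5, -0.8, -0.3]
opening: 1.001
```

Call:
move_arm --targets '[[[0,0,0,0,0,0,0.55],[0,0,0,0,0,0,0.55],[0,0,0,0,0,0,0.55],[0,0,0,0,0,0,0.55],[0,0,0,0,0,0,0.55]]]' --force 45

```text
clock: 6.9
tool_pos: [0.4709, 0.3008, 0.0384]
eef_rot: [0.942, 0.213, -0.055, -0.254]
contact_force: [0.5, -0.0, -0.7]
opening: 0.672
```

Run:
```python
from plan import *
from go import step
P=seq(2,1,-1,np.radians(30),np.radians(15))
step(P[0][0],P[0][1])
```

```text
t 6.9 pos [0.4709 0.3008 0.0384] err shift [-0.0017 -0.0016 -0.0043] turn [-0.003  0.004  0.001] rows>= 0.1 F [ 0.5 -0.  -0.7] op 0.672
```

Gripped (opening 0.672, about 59 mm). Now I'll plan the carry to the slot in joint space and express it as Cartesian waypoints.

```bash
cat > sim.py <<'E'
from plan import *
def J(q):
    p,M=fk(q); out=np.zeros((6,7))
    for i in range(7):
        d=np.zeros(7);d[i]=1e-5; p2,M2=fk(q+d); out[:3,i]=(p2-p)/1e-5; out[3:,i]=R.from_matrix(M2@M.T).as_rotvec()/1e-5
    return out
def track(q,pos,M,n):
    """damped min-norm differential tracking along straight line/geodesic, as the controller may do; returns q and min limit margin"""
    p0,M0=fk(q); w=R.from_matrix(M@M0.T).as_rotvec(); mm=9
    for k in range(1,n+1):
        pt=p0+(pos-p0)*k/n; Mt=R.from_rotvec(w*k/n).as_matrix()@M0
        for _ in range(4):
            p,m=fk(q); e=np.r_[pt-p,R.from_matrix(Mt@m.T).as_rotvec()]; j=J(q); q=np.clip(q+j.T@np.linalg.solve(j@j.T+1e-4*np.eye(6),e),LO,HI)
        mm=min(mm,(q-LO).min(),(HI-q).min())
    p,m=fk(q); return q,mm,np.linalg.norm(pos-p),np.linalg.norm(R.from_matrix(M@m.T).as_rotvec())
E
python3 - <<'E'
from sim import *
from go import step
P=seq(2,1,-1,np.radians(30),np.radians(15)); q0=r.get_state()["q"]; print("q now",q0)
sols=ik(*P[2],q0=q0,n=40)
sols=sorted(sols,key=lambda v:np.abs(v-q0).max()); 
seen=[]
for v in sols:
    if (np.minimum(v-LO,HI-v)>.1).all() and all(np.abs(v-u).max()>.3 for u in seen): seen.append(v)
for v in seen[:4]: print(v,np.abs(v-q0).max())
q1,*_=track(q0,P[0][0]+[0,0,.2],P[0][1],8); print("lifted",q1,_)
v=seen[0]
for f in np.linspace(0,1,9): p,M=fk(q1+(v-q1)*f); print(round(f,2),p,"z",M[:,2],"x",M[:,0])
E
```

```text
q now [ 0.0466  1.1217 -0.7371  1.8715  0.3774  0.3527 -0.261 ]
[ 0.7173  1.2989  0.382   1.0635 -0.7426  1.8833 -1.7895] 1.5305496449411669
[ 0.843   1.2649  0.0394  1.0526 -0.5289  1.7764 -1.9714] 1.7103933637196893
[ 0.9802  1.2757 -0.3265  1.0406 -0.2869  1.7094 -2.1792] 1.9182034623113686
[ 1.0851  1.3199 -0.6291  1.0314 -0.0752  1.6932 -2.3599] 2.098893081629899
lifted [ 0.1557  0.8427 -0.9498  1.8023  0.2084  0.6971 -0.2796] [np.float64(0.3491075229399929), np.float64(3.187649491826227e-12), np.float64(1.397437217391136e-12)]
0.0 [0.4693 0.2991 0.2341] z [-0.2153  0.4513 -0.866 ] x [0.9026 0.4305 0.    ]
0.12 [0.5058 0.2029 0.1919] z [-0.2903  0.419  -0.8603] x [ 0.952   0.0348 -0.3042]
0.25 [0.5231 0.1088 0.1606] z [-0.3633  0.4377 -0.8224] x [ 0.7711 -0.3541 -0.5291]
0.38 [0.5273 0.0198 0.139 ] z [-0.4087  0.4991 -0.7641] x [ 0.4234 -0.6381 -0.6431]
0.5 [ 0.523  -0.0642  0.1254] z [-0.4126  0.5853 -0.698 ] x [ 0.0033 -0.7653 -0.6437]
0.62 [ 0.5124 -0.144   0.1182] z [-0.374   0.6767 -0.6342] x [-0.3967 -0.7348 -0.5502]
0.75 [ 0.4961 -0.2201  0.1163] z [-0.3018  0.7573 -0.5791] x [-0.7108 -0.5836 -0.3928]
0.88 [ 0.4739 -0.2919  0.1191] z [-0.2107  0.8183 -0.5348] x [-0.9086 -0.3658 -0.2016]
1.0 [ 0.4457 -0.3578  0.126 ] z [-0.1163  0.8582 -0.5   ] x [-0.9909 -0.1343 -0.    ]
```

```bash
cat > way.py <<'E'
from sim import *
P=seq(2,1,-1,np.radians(30),np.radians(15))
q1=np.array([.1557,.8427,-.9498,1.8023,.2084,.6971,-.2796]); v=np.array([.843,1.2649,.0394,1.0526,-.5289,1.7764,-1.9714])
W=[(np.array([.469,.299,.26]),P[0][1])]
for f,p in((.25,[.50,.16,.32]),(.5,[.50,0,.33]),(.75,[.48,-.2,.28])): W.append((np.array(p),fk(q1+(v-q1)*f)[1]))
W.append((P[3][0]+[0,0,.08],P[3][1])); W.append(P[3])
E
python3 - <<'E'
from way import *
from go import step
q=r.get_state()["q"]
for w in W: q,*e=track(q,*w,8); print(q,np.round(e,4))
step(*W[0])
M0=R.from_quat(r.get_state()["eef_rot"]).as_matrix()
for a,b in zip(W[:-1],W[1:]): print(R.from_matrix(b[1]@a[1].T).as_rotvec(), b[0]-a[0])
E
```

```text
[ 0.1694  0.8099 -0.9745  1.7788  0.1847  0.7487 -0.2802] [0.3539 0.     0.    ]
[ 0.3014  0.7179 -0.743   1.6078 -0.1119  1.1314 -0.7698] [0.516 0.    0.   ]
[ 0.4713  0.7434 -0.4793  1.5138 -0.2902  1.4005 -1.2245] [0.6895 0.     0.    ]
[ 0.6838  0.9183 -0.2062  1.3354 -0.3843  1.6388 -1.6021] [0.4512 0.     0.    ]
[ 0.8536  1.2367  0.0114  1.058  -0.5128  1.7879 -1.9972] [0.3021 0.     0.    ]
[ 0.8541  1.3504  0.0101  1.0181 -0.5063  1.7229 -1.9617] [0.3115 0.     0.    ]
t 6.9 pos [0.4709 0.3008 0.0384] err shift [-0.0019 -0.0018  0.2216] turn [-0.003  0.004  0.001] rows>= 4.9 F [ 0.5 -0.  -0.7] op 0.672
[-0.2376  0.5179 -0.769 ] [ 0.031 -0.139  0.06 ]
[-0.1565  0.5192 -0.711 ] [ 0.   -0.16  0.01]
[-0.0724  0.5096 -0.6305] [-0.02 -0.2  -0.05]
[ 0.0125  0.4858 -0.5339] [-0.0343 -0.1578 -0.134 ]
[0. 0. 0.] [ 0.    0.   -0.08]
```

Call:
move_arm --targets '[[[0,0,0,0,0,0.03,0.55],[0,0,0,0,0,0.045,0.55],[0,0,0,0,0,0.045,0.55],[0,0,0,0,0,0.045,0.55],[0,0,0,0,0,0.045,0.55]]]'

```text
clock: 7.4
tool_pos: [0.4665, 0.2958, 0.247]
eef_rot: [0.943, 0.211, -0.062, -0.25]
contact_force: [1.0, 0.1, -2.4]
opening: 0.674
```

Call:
move_arm --targets '[[[-0.03,0.07,-0.105,0.004,-0.02,0.01,0.55],[-0.03,0.07,-0.105,0.004,-0.02,0.01,0.55],[-0.03,0.07,-0.105,0.004,-0.02,0.01,0.55],[-0.03,0.07,-0.105,0.004,-0.02,0.01,0.55],[-0.03,0.07,-0.105,0.004,-0.02,0.01,0.55]]]'

```text
clock: 7.9
tool_pos: [0.4852, 0.197, 0.306]
eef_rot: [0.956, -0.096, -0.171, -0.22]
contact_force: [-0.2, -0.0, -2.0]
opening: 0.674
```

Run:
```python
from way import *
from go import step
print(r.get_state()["q"]); step(*W[1]); step(*W[2],rows=9)
```

```text
[ 0.2929  0.7288 -0.8396  1.6846 -0.0477  1.0061 -0.5961]
t 7.9 pos [0.4852 0.197  0.306 ] err shift [ 0.0148 -0.037   0.014 ] turn [-0.082  0.16  -0.23 ] rows>= 2.1 F [-0.2 -0.  -2. ] op 0.674
t 7.9 pos [0.4852 0.197  0.306 ] err shift [ 0.0148 -0.197   0.024 ] turn [-0.24   0.691 -0.932] rows>= 8.5 F [-0.2 -0.  -2. ] op 0.674
per row [-0.027  0.077 -0.104] [ 0.0016 -0.0219  0.0027]
```

Call:
move_arm --targets '[[[-0.03,0.077,-0.104,0.002,-0.022,0.003,0.55],[-0.03,0.077,-0.104,0.002,-0.022,0.003,0.55],[-0.03,0.077,-0.104,0.002,-0.022,0.003,0.55],[-0.025,0.077,-0.104,0.002,-0.022,0.003,0.55],[-0.025,0.077,-0.104,0.002,-0.022,0.003,0.55]]]'

```text
clock: 8.4
tool_pos: [0.4948, 0.0826, 0.3222]
eef_rot: [0.857, -0.398, -0.283, -0.164]
contact_force: [0.6, -0.3, -2.4]
opening: 0.675
```

Call:
move_arm --targets '[[[-0.025,0.077,-0.104,0.002,-0.022,0.003,0.55],[-0.025,0.077,-0.104,0.002,-0.022,0.003,0.55],[-0.025,0.077,-0.104,0.002,-0.022,0.003,0.55],[-0.025,0.077,-0.104,0.002,-0.022,0.003,0.55],[-0.01,0.077,-0.1,-0.002,-0.03,-0.008,0.55]]]'

```text
clock: 8.9
tool_pos: [0.5011, -0.0387, 0.3268]
eef_rot: [0.659, -0.647, -0.369, -0.101]
contact_force: [0.6, 0.3, -2.9]
opening: 0.676
```

Call:
move_arm --targets '[[[-0.01,0.08,-0.1,-0.003,-0.033,-0.008,0.55],[-0.01,0.08,-0.1,-0.003,-0.033,-0.008,0.55],[-0.01,0.08,-0.1,-0.003,-0.033,-0.008,0.55],[-0.01,0.08,-0.1,-0.003,-0.033,-0.008,0.55]]]'

```text
clock: 9.3
tool_pos: [0.4887, -0.1748, 0.2927]
eef_rot: [-0.445, 0.784, 0.429, 0.053]
contact_force: [0.9, -0.2, -1.8]
opening: 0.674
```

Run:
```python
from way import *
from go import step
print(r.get_state()["q"]); step(*W[3]); step(*W[4],rows=7)
```

```text
[ 0.655   0.8917 -0.245   1.3468 -0.3718  1.6238 -1.5598]
t 9.3 pos [ 0.4887 -0.1748  0.2927] err shift [-0.0087 -0.0252 -0.0127] turn [-0.007  0.067 -0.082] rows>= 0.8 F [ 0.9 -0.2 -1.8] op 0.674
t 9.3 pos [ 0.4887 -0.1748  0.2927] err shift [-0.043  -0.183  -0.1467] turn [ 0.004  0.555 -0.613] rows>= 5.9 F [ 0.9 -0.2 -1.8] op 0.674
per row [ 0.001  0.079 -0.088] [-0.0061 -0.0261 -0.021 ]
```

Call:
move_arm --targets '[[[0,0.08,-0.088,-0.006,-0.028,-0.015,0.55],[0,0.08,-0.088,-0.006,-0.028,-0.015,0.55],[0,0.08,-0.088,-0.006,-0.028,-0.015,0.55],[0,0.08,-0.088,-0.006,-0.028,-0.015,0.55],[0,0.08,-0.088,-0.006,-0.028,-0.015,0.55]]]'

```text
clock: 9.8
tool_pos: [0.458, -0.3213, 0.2131]
eef_rot: [-0.16, 0.86, 0.485, -0.013]
contact_force: [1.0, -0.6, -1.7]
opening: 0.674
```

Call:
move_arm --targets '[[[0,0.08,-0.088,-0.006,-0.028,-0.015,0.55],[0,0.08,-0.088,-0.006,-0.02,-0.015,0.55],[0,0,0,0,0,0,0.55]]]'

```text
clock: 10.1
tool_pos: [0.4414, -0.3751, 0.1759]
eef_rot: [-0.034, 0.867, 0.495, -0.042]
contact_force: [0.1, 0.2, -3.4]
opening: 0.675
```

Run:
```python
from way import *
from go import step
print(r.get_state()["q"]); step(*W[4],rows=3)
s=shot("wrist","w9"); s=shot("side","s1")
a=load("w9")["frame"]; b=cv2.resize(load("s1")["frame"][60:320,200:480],None,fx=1.6,fy=1.6)[:420,:]
save(dict(frame=cv2.resize(np.hstack([a[:416],b[:416]]),None,fx=.77,fy=.77)),"v9")
```

```text
[ 0.8676  1.2092  0.0291  1.0219 -0.5201  1.8453 -2.0577]
t 10.1 pos [ 0.4414 -0.3751  0.1759] err shift [ 0.0042  0.0172 -0.0299] turn [ 0.012 -0.038  0.034] rows>= 0.8 F [ 0.1  0.2 -3.4] op 0.675
per row [ 0.004 -0.013  0.011] [ 0.0014  0.0057 -0.01  ]
```

View pics/v9.png

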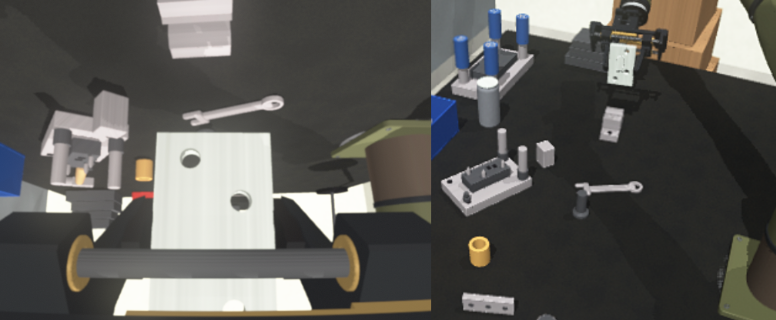

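The plate is held upright with its +x end down over the stand and the pad facing +y. In-hand offset at the pick: the plate centre was 2.6 mm above and 4.9 mm behind the TCP. I'll apply that and line up over the slot.

```bash
cat >> way.py <<'E'
sx=yw(SL[2]); T3=(np.array([SL[0],SL[1],.07])+.0026*sx-[0,0,.0049],P[3][1])
E
python3 - <<'E'
from way import *
from go import step
print(T3[0]); step(T3[0]+[0,0,.08],T3[1],rows=2)
E
```

```text
[ 0.4463 -0.3621  0.0651]
t 10.2 pos [ 0.4446 -0.3721  0.179 ] err shift [ 0.0017  0.01   -0.0339] turn [ 0.01  -0.029  0.027] rows>= 0.8 F [ 0.9  0.8 -1.6] op 0.671
per row [ 0.005 -0.015  0.014] [ 0.0008  0.005  -0.017 ]
```

Call:
move_arm --targets '[[[0.01,-0.029,0.027,0.002,0.01,-0.02,0.55],[0,0,0,0,0,-0.014,0.55],[0,0,0,0,0,0,0.55]]]'

```text
clock: 10.5
tool_pos: [0.4503, -0.3592, 0.1472]
eef_rot: [-0.063, 0.864, 0.498, -0.031]
contact_force: [-0.6, -0.7, -1.4]
opening: 0.672
```

Run:
```python
from way import *
from go import step
step(T3[0]+[0,0,.035],T3[1])
s=shot("wrist","w10")
# refit the stand from this view
g=cv2.cvtColor(s["frame"],cv2.COLOR_RGB2GRAY); u=proj(s,[.4466,-.3647,.051])[0]; print("slot px",u)
# expected plate pose -> hole positions check (plain face, thickness -6mm along pz)
st=s["st"]; M=R.from_quat(st["eef_rot"]).as_matrix(); sxx=yw(SL[2])
pz=M@np.array([0,np.sin(np.radians(-30)),np.cos(np.radians(30))]); px=M@np.array([0,np.cos(np.radians(30)),np.sin(np.radians(30))]) 
px2=M@np.array([0,-np.cos(np.radians(30)),np.sin(np.radians(30))]); print("px?",px,px2,"pz",pz)
```

```text
t 10.5 pos [ 0.4503 -0.3592  0.1472] err shift [-0.0041 -0.0029 -0.0471] turn [ 0.     0.01  -0.006] rows>= 1.1 F [-0.6 -0.7 -1.4] op 0.672
slot px [289.7081  74.2754]
px? [-0.1274  0.8575  0.4984] [ 0.011  -0.0002 -0.9999] pz [-0.0609  0.4948 -0.8669]
```

Run:
```python
from way import *
s=load("w10"); g=cv2.cvtColor(s["frame"],cv2.COLOR_RGB2GRAY)
for th in(90,120):
    m=np.zeros((420,560),np.uint8); m[:150,150:430]=(g>th)[:150,150:430]
    n,l,stt,_=cv2.connectedComponentsWithStats(m); k=l[74:78,285:295]; k=np.bincount(l[60:90,250:330].ravel())[1:].argmax()+1; print(stt[k])
    m=cv2.morphologyEx((l==k).astype(float),cv2.MORPH_CLOSE,np.ones((11,11)))
    print(fit(s,m,STAND,[.4466,-.3647,1.7055]))
```

```text
[  237     0   115   105 10793]
(array([ 0.4464, -0.3665,  1.7058]), np.float64(213.7372549019608), np.float64(10823.462745098039))
[  237     0   114   104 10546]
(array([ 0.4464, -0.3668,  1.7062]), np.float64(240.5686274509804), np.float64(10768.898039215686))
```

Call:
move_arm --targets '[[[0,0.01,-0.006,-0.004,-0.003,-0.015,0.55],[0,0,0,0,0,-0.015,0.55],[0,0,0,0,0,0,0.55]]]'

```text
clock: 10.85
tool_pos: [0.4476, -0.3628, 0.1177]
eef_rot: [-0.059, 0.865, 0.497, -0.033]
contact_force: [-0.4, 0.2, -2.0]
opening: 0.676
```

Run:
```python
from way import *
from go import step
step(T3[0]+[0,0,.025],T3[1])
```

```text
t 10.85 pos [ 0.4476 -0.3628  0.1177] err shift [-0.0014  0.0006 -0.0276] turn [ 0.003  0.003 -0.001] rows>= 0.6 F [-0.4  0.2 -2. ] op 0.676
```

Call:
move_arm --targets '[[[0,0,0,-0.001,-0.001,-0.02,0.55],[0,0,0,0,0,-0.01,0.55],[0,0,0,0,0,0,0.55]]]'

```text
clock: 11.15
tool_pos: [0.4467, -0.3626, 0.0886]
eef_rot: [-0.06, 0.863, 0.5, -0.033]
contact_force: [0.6, -0.9, -1.5]
opening: 0.675
```

Run:
```python
from way import *
from go import step
step(T3[0]+[0,-.0013,0],T3[1])
```

```text
t 11.15 pos [ 0.4467 -0.3626  0.0886] err shift [-0.0004 -0.0008 -0.0235] turn [-0.003  0.003 -0.001] rows>= 0.5 F [ 0.6 -0.9 -1.5] op 0.675
```

Call:
move_arm --targets '[[[0,0,0,0,-0.001,-0.01,0.55],[0,0,0,0,0,-0.008,0.55],[0,0,0,0,0,0,0.55]]]'

```text
clock: 11.45
tool_pos: [0.4472, -0.3628, 0.0707]
eef_rot: [-0.06, 0.863, 0.501, -0.032]
contact_force: [0.9, 2.2, -2.9]
opening: 0.676
```

Run:
```python
from way import *
from go import step
step(T3[0]+[0,-.0013,0],T3[1])
```

```text
t 11.45 pos [ 0.4472 -0.3628  0.0707] err shift [-0.001  -0.0007 -0.0056] turn [-0.005  0.004 -0.002] rows>= 0.1 F [ 0.9  2.2 -2.9] op 0.676
```

Sliding in freely. Bottoming gently.

Call:
move_arm --targets '[[[0,0,0,0,0,-0.003,0.55],[0,0,0,0,0,-0.002,0.55],[0,0,0,0,0,0,0.55]]]'

```text
clock: 11.75
tool_pos: [0.4473, -0.3628, 0.0664]
eef_rot: [-0.061, 0.862, 0.502, -0.032]
contact_force: [-1.5, 2.3, -1.0]
opening: 0.679
```

Call:
move_arm --targets '[[[0,0,0,0,0,-0.002,0.55],[0,0,0,0,0,0,0.55]]]'

```text
clock: 11.95
tool_pos: [0.4473, -0.3629, 0.0665]
eef_rot: [-0.061, 0.862, 0.502, -0.032]
contact_force: [-0.8, 3.2, -4.3]
opening: 0.672
```

Call:
move_arm --targets '[[[0,0,0,0,0,-0.002,0.55],[0,0,0,0,0,-0.001,0.55]]]'

```text
clock: 12.15
tool_pos: [0.4473, -0.3628, 0.0664]
eef_rot: [-0.061, 0.861, 0.504, -0.032]
contact_force: [-0.9, 1.6, 2.7]
opening: 0.671
```

Call:
move_arm --targets '[[[0,0,0,0,0,0,0.85],[0,0,0,0,0,0,1],[0,0,0,0,0,0,1],[0,0,0,0,0,0,1],[0,0,0,0,0,0,1]]]'

```text
clock: 12.65
tool_pos: [0.4478, -0.3654, 0.0649]
eef_rot: [-0.061, 0.863, 0.5, -0.031]
contact_force: [0.1, 0.6, -0.5]
opening: 1.0
```

Run:
```python
from way import *
from go import step
q=r.get_state()["q"]; print(q)
st=r.get_state(); M=R.from_quat(st["eef_rot"]).as_matrix(); print("tz",M[:,2])
back=st["tool_pos"]-.12*M[:,2]+[0,0,.0]
q1,*e=track(q,back,M,6); print("back",back,q1,np.round(e,3))
G=pose((SL[0],-.366,.066),-Z,sx,-1,False,np.radians(15))
for v in sorted(ik(*G,q0=q1,n=30),key=lambda v:np.abs(v-q1).max())[:3]: print(v)
print(G)
```

```text
[ 0.8607  1.3637  0.0064  0.981  -0.5043  1.7456 -1.9651]
tz [-0.1143  0.8596 -0.498 ]
back [ 0.4615 -0.4685  0.1246] [ 0.9272  1.5013  0.002   0.3749 -0.5448  2.09   -2.1663] [0.    0.028 0.089]
[ 0.1088  1.3653 -0.0647  2.1941  1.8581  1.4784 -1.964 ]
[ 0.1544  1.3647 -0.1313  2.1919  1.8591  1.5457 -1.9365]
[ 0.1728  1.3653 -0.1583  2.191   1.8601  1.573  -1.9253]
(array([ 0.4476, -0.3737,  0.0639]), array([[ 0.9909,  0.0348,  0.1297],
       [ 0.1343, -0.2565, -0.9572],
       [-0.    ,  0.9659, -0.2588]]))
```

Released at the bottom (it pressed back +2.7 N in z). Next: back off, rise, and swing round to the +y side. First I'll compute waypoints.

Call:
move_arm --targets '[[[0,0,0,0.004,-0.03,0.018,1],[0,0,0,0.002,-0.015,0.02,1],[0,0,0,0,0,0.04,1],[0,0,0,0,0,0.045,1],[0,0,0,0,0,0.045,1]]]'

```text
clock: 13.15
tool_pos: [0.4501, -0.4073, 0.2293]
eef_rot: [-0.057, 0.859, 0.507, -0.037]
contact_force: [0.4, -1.2, -0.2]
opening: 0.999
```

```bash
cat > way2.py <<'E'
from way import *
G=pose((SL[0],-.366,.066),-Z,sx,-1,False,np.radians(15))
GB=(G[0]-.075*G[1][:,2],G[1]); 
qa=np.array([.8607,1.2,.0064,.981,-.5043,1.7456,-1.9651]); vb=np.array([.1088,1.3653,-.0647,2.1941,1.8581,1.4784,-1.964])
V=[]
for f,p in((.2,[.45,-.38,.33]),(.4,[.45,-.35,.34]),(.6,[.45,-.30,.34]),(.8,[.45,-.27,.30])): V.append((np.array(p),fk(qa+(vb-qa)*f)[1]))
V+= [(GB[0]+[0,0,.12],GB[1]),GB,G]
E
python3 - <<'E'
from way2 import *
from go import step
st=r.get_state(); q=st["q"]; print(st["tool_pos"],q)
for w in V: q,*e=track(q,*w,8); print(q,np.round(e,4),"tz",w[1][:,2],"tx",w[1][:,0])
step(*V[0],rows=4)
for a,b in zip(V[:-1],V[1:]): print(R.from_matrix(b[1]@a[1].T).as_rotvec(), b[0]-a[0])
E
```

```text
[ 0.4501 -0.4073  0.2293] [ 0.8916  1.2226  0.0059  0.8226 -0.5293  2.0363 -2.1092]
[ 0.6628  1.205   0.0118  0.4653 -0.1234  2.09   -2.0644] [0.     0.121  0.3847] tz [-0.619   0.5763 -0.5336] tx [-0.7755 -0.5559  0.2992]
[ 0.2565  1.2358  0.5902  0.7715  0.1808  2.09   -1.3578] [0.     0.0642 0.2039] tz [-0.9476  0.0926 -0.3057] tx [-0.2425 -0.8314  0.4999]
[-0.1018  1.1478  0.5583  1.3119  0.5327  1.8282 -1.2431] [0.0358 0.     0.    ] tz [-0.8667 -0.4898 -0.0947] tx [ 0.3988 -0.7944  0.4581]
[-0.3482  1.0711  0.4393  1.8395  0.892   1.3558 -1.3705] [0.3234 0.     0.    ] tz [-0.4219 -0.9046 -0.0607] tx [ 0.8731 -0.4234  0.2419]
[-0.3302  1.1382  0.364   2.3768  1.7563  1.0052 -1.9706] [0.1832 0.     0.    ] tz [ 0.1297 -0.9572 -0.2588] tx [ 0.9909  0.1343 -0.    ]
[-0.3048  1.3959  0.2879  2.2722  1.7539  1.0411 -2.1384] [0.1911 0.     0.    ] tz [ 0.1297 -0.9572 -0.2588] tx [ 0.9909  0.1343 -0.    ]
[-0.1645  1.4355  0.3442  2.2073  1.9028  1.0577 -2.1523] [0.294 0.    0.   ] tz [ 0.1297 -0.9572 -0.2588] tx [ 0.9909  0.1343 -0.    ]
t 13.15 pos [ 0.4501 -0.4073  0.2293] err shift [-0.0001  0.0273  0.1007] turn [-0.194  0.247  0.495] rows>= 4.2 F [ 0.4 -1.2 -0.2] op 0.999
per row [-0.049  0.062  0.124] [-0.      0.0068  0.0252]
[-0.0558  0.3046  0.5661] [0.   0.03 0.01]
[0.0274 0.2299 0.6241] [0.   0.05 0.  ]
[0.1353 0.1973 0.6353] [ 0.    0.03 -0.04]
[0.2378 0.2125 0.6057] [-0.0121 -0.0319 -0.0967]
[0. 0. 0.] [ 0.    0.   -0.12]
[0. 0. 0.] [ 0.0097 -0.0718 -0.0194]
```

```bash
cat > way2.py <<'E'
from way import *
G=pose((SL[0],-.366,.066),-Z,sx,-1,False,np.radians(15))
GB=(G[0]-.075*G[1][:,2],G[1])
yaw=lambda d:fr(yw(np.radians(d)),-Z)
def mk(f,a,b): return (R.from_rotvec(f*R.from_matrix(b@a.T).as_rotvec())).as_matrix()@a
A0=P[3][1]; m=yaw(-82)
V=[(np.array([.45,-.39,.30]),mk(.5,A0,m)),(np.array([.45,-.36,.33]),m),(np.array([.45,-.32,.33]),mk(.5,m,G[1])),(GB[0]+[0,0,.12],G[1]),GB,G]
E
python3 - <<'E'
from way2 import *
from go import step
st=r.get_state(); q=st["q"]; print(st["tool_pos"],q)
for w in V: q,*e=track(q,*w,10); print(q,np.round(e,4),"tz",w[1][:,2],"tx",w[1][:,0])
step(*V[0],rows=6)
for a,b in zip(V[:-1],V[1:]): print(R.from_matrix(b[1]@a[1].T).as_rotvec(), b[0]-a[0])
E
```

```text
[ 0.4501 -0.4073  0.2293] [ 0.8916  1.2226  0.0059  0.8226 -0.5293  2.0363 -2.1092]
[ 0.7557  0.8936 -0.0922  1.0725 -0.1058  1.7138 -1.4676] [0.0633 0.     0.    ] tz [-0.2835  0.4538 -0.8448] tx [-0.589  -0.7776 -0.22  ]
[ 0.7547  0.5398 -0.2675  1.6069  0.1604  1.0165 -0.9924] [0.4377 0.     0.    ] tz [-0. -0. -1.] tx [ 0.1392 -0.9903  0.    ]
[ 0.2319  0.5507 -0.1241  1.8586  0.878   1.0964 -1.1873] [0.7014 0.     0.    ] tz [-0.1937 -0.6169 -0.7628] tx [ 0.7665 -0.5805  0.2748]
[-0.1197  1.0767  0.0083  2.3655  1.6702  1.3197 -1.8816] [0.1945 0.     0.    ] tz [ 0.1297 -0.9572 -0.2588] tx [ 0.9909  0.1343 -0.    ]
[-0.1084  1.3444 -0.0093  2.2626  1.7075  1.3562 -2.0476] [0.2005 0.     0.    ] tz [ 0.1297 -0.9572 -0.2588] tx [ 0.9909  0.1343 -0.    ]
[ 0.0205  1.3752  0.065   2.1985  1.8621  1.3467 -2.0186] [0.3023 0.     0.    ] tz [ 0.1297 -0.9572 -0.2588] tx [ 0.9909  0.1343 -0.    ]
t 13.15 pos [ 0.4501 -0.4073  0.2293] err shift [-0.0001  0.0173  0.0707] turn [-0.362 -0.474  0.705] rows>= 6.6 F [ 0.4 -1.2 -0.2] op 0.999
per row [-0.06  -0.079  0.117] [-0.      0.0029  0.0118]
[-0.3484 -0.4599  0.7084] [0.   0.03 0.03]
[-0.5713  0.4328  0.6589] [0.   0.04 0.  ]
[-0.5713  0.4328  0.6589] [-0.0121  0.0181 -0.1267]
[0. 0. 0.] [ 0.    0.   -0.12]
[0. 0. 0.] [ 0.0097 -0.0718 -0.0194]
```

Call:
move_arm --targets '[[[-0.052,-0.068,0.101,0,0.0025,0.01,1],[-0.052,-0.068,0.101,0,0.0025,0.01,1],[-0.052,-0.068,0.101,0,0.0025,0.01,1],[-0.052,-0.068,0.101,0,0.0025,0.01,1],[-0.052,-0.068,0.101,0,0.0025,0.01,1]]]'

```text
clock: 13.65
tool_pos: [0.4487, -0.3988, 0.2837]
eef_rot: [-0.356, 0.869, 0.342, -0.021]
contact_force: [0.8, -0.3, 0.2]
opening: 0.997
```

Call:
move_arm --targets '[[[-0.052,-0.068,0.101,0,0.0025,0.01,1],[-0.052,-0.068,0.101,0,0.0025,0.01,1],[-0.05,-0.066,0.101,0,0.004,0.004,1],[-0.05,-0.066,0.101,0,0.004,0.004,1],[-0.05,-0.066,0.101,0,0.004,0.004,1]]]'

```text
clock: 14.15
tool_pos: [0.4512, -0.3808, 0.3186]
eef_rot: [-0.617, 0.774, 0.141, -0.005]
contact_force: [0.0, -0.6, -0.9]
opening: 1.001
```

Call:
move_arm --targets '[[[-0.05,-0.066,0.101,0,0.004,0.004,1],[-0.05,-0.066,0.101,0,0.004,0.004,1],[-0.05,-0.066,0.101,0,0.004,0.004,1],[-0.05,-0.066,0.101,0,0.004,0.004,1]]]'

```text
clock: 14.55
tool_pos: [0.4528, -0.3625, 0.3371]
eef_rot: [0.775, -0.631, 0.031, -0.007]
contact_force: [-0.8, 0.5, 0.1]
opening: 0.999
```

Run:
```python
from way2 import *
from go import step
print(r.get_state()["q"]); step(*V[1]); step(*V[2],rows=8)
```

```text
[ 0.7767  0.5115 -0.2872  1.6424  0.1657  0.948  -0.9294]
t 14.55 pos [ 0.4528 -0.3625  0.3371] err shift [-0.0028  0.0025 -0.0071] turn [ 0.03   0.056 -0.066] rows>= 0.7 F [-0.8  0.5  0.1] op 0.999
t 14.55 pos [ 0.4528 -0.3625  0.3371] err shift [-0.0028  0.0425 -0.0071] turn [-0.574  0.474  0.574] rows>= 6.7 F [-0.8  0.5  0.1] op 0.999
per row [-0.072  0.059  0.072] [-0.0003  0.0053 -0.0009]
```

Call:
move_arm --targets '[[[-0.082,0.068,0.082,0,0.006,-0.001,1],[-0.082,0.068,0.082,0,0.006,-0.001,1],[-0.082,0.068,0.082,0,0.006,-0.001,1],[-0.082,0.068,0.082,0,0.006,-0.001,1],[-0.082,0.068,0.082,0,0.006,-0.001,1]]]'

```text
clock: 15.05
tool_pos: [0.4476, -0.3374, 0.3368]
eef_rot: [0.864, -0.431, 0.031, 0.258]
contact_force: [0.1, -0.1, -0.5]
opening: 0.998
```

Call:
move_arm --targets '[[[-0.082,0.068,0.082,0,0.006,-0.001,1],[-0.08,0.066,0.085,0,0.006,-0.001,1],[-0.08,0.062,0.094,-0.002,0.004,-0.012,1],[-0.08,0.062,0.094,-0.002,0.004,-0.012,1],[-0.08,0.062,0.094,-0.002,0.004,-0.012,1]]]'

```text
clock: 15.55
tool_pos: [0.4475, -0.3099, 0.3011]
eef_rot: [0.862, -0.158, 0.045, 0.479]
contact_force: [-0.5, 0.2, -1.6]
opening: 0.996
```

Run:
```python
from way2 import *
from go import step
print(r.get_state()["q"]); step(*V[3],rows=6)
```

```text
[ 0.0298  0.6608 -0.05    2.1088  1.2726  1.1097 -1.4323]
t 15.55 pos [ 0.4475 -0.3099  0.3011] err shift [-0.0096  0.008  -0.0977] turn [-0.309  0.246  0.332] rows>= 3.7 F [-0.5  0.2 -1.6] op 0.996
per row [-0.052  0.041  0.055] [-0.0016  0.0013 -0.0163]
```

Call:
move_arm --targets '[[[-0.075,0.06,0.083,-0.002,0.004,-0.015,1],[-0.075,0.06,0.083,-0.002,0.003,-0.02,1],[-0.075,0.06,0.083,-0.003,0.001,-0.025,1],[-0.075,0.06,0.083,-0.003,0,-0.025,1],[0,0,0,0,0,0,1]]]'

```text
clock: 16.05
tool_pos: [0.4413, -0.2965, 0.2078]
eef_rot: [0.794, 0.066, 0.046, 0.603]
contact_force: [-0.9, 0.2, 0.1]
opening: 0.999
```

```bash
cat > pup.py <<'E'
from way2 import *
def upright(s,guess=(0,0,0)):
    """plate upright in slot: fit x,y offset along slot x / y and yaw by holes seen on pad face"""
    pass
E
python3 - <<'E'
from way2 import *
from go import step
print(r.get_state()["q"]); step(*V[3]); step(*V[4],rows=3)
s=shot("wrist","w11")
print(proj(s,[[.4464,-.366,.12],[.4464,-.366,.07],[.4464,-.366,.02]]))
E
```

```text
[-0.1254  1.0605  0.0017  2.3799  1.6861  1.3196 -1.8723]
t 16.05 pos [ 0.4413 -0.2965  0.2078] err shift [-0.0034 -0.0054 -0.0045] turn [-0.009 -0.008 -0.026] rows>= 0.2 F [-0.9  0.2  0.1] op 0.999
t 16.05 pos [ 0.4413 -0.2965  0.2078] err shift [-0.0034 -0.0054 -0.1245] turn [-0.009 -0.008 -0.026] rows>= 2.8 F [-0.9  0.2  0.1] op 0.999
per row [-0.003 -0.003 -0.009] [-0.0011 -0.0018 -0.0415]
[[265.5544 113.8483]
 [266.2308  29.7515]
 [266.9564 -51.3865]]
```

View pics/w11.png

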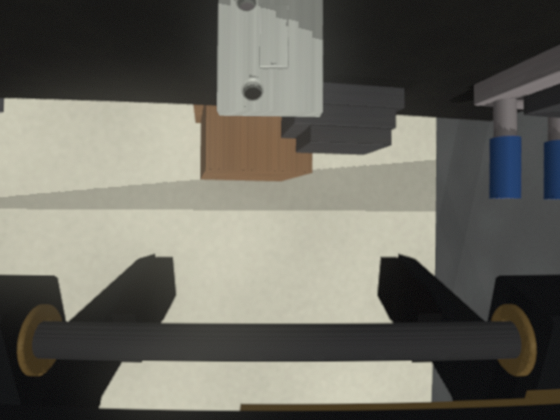

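The plate stands upright in the slot, columns 218–323, with its top edge at row 115. Predicted was 114 and a centre at 266, so the model agrees. Descending behind it, then moving forward to grip.

Call:
move_arm --targets '[[[-0.009,-0.008,-0.026,-0.003,-0.005,-0.035,1],[0,0,0,0,0,-0.035,1],[0,0,0,0,0,-0.03,1],[0,0,0,0,0,-0.02,1],[0,0,0,0,0,0,1]]]'

```text
clock: 16.6
tool_pos: [0.4474, -0.3051, 0.105]
eef_rot: [0.79, 0.03, 0.056, 0.609]
contact_force: [0.2, -1.1, -0.2]
opening: 1.005
```

Run:
```python
from way2 import *
from go import step
print(r.get_state()["q"]); step(*V[4]); step(*V[5],rows=4)
```

```text
[-0.1012  1.2936 -0.0064  2.2551  1.6947  1.3538 -2.0416]
t 16.6 pos [ 0.4474 -0.3051  0.105 ] err shift [-0.0095  0.0033 -0.0216] turn [0.001 0.052 0.019] rows>= 0.5 F [ 0.2 -1.1 -0.2] op 1.005
t 16.6 pos [ 0.4474 -0.3051  0.105 ] err shift [ 0.0002 -0.0685 -0.041 ] turn [0.001 0.052 0.019] rows>= 1.8 F [ 0.2 -1.1 -0.2] op 1.005
per row [0.    0.013 0.005] [ 0.     -0.0171 -0.0103]
```

Call:
move_arm --targets '[[[0,0.04,0.015,-0.005,0.002,-0.012,1],[0,0.01,0.003,-0.003,0,-0.008,1],[0,0,0,0,0,0,1]]]'

```text
clock: 16.9
tool_pos: [0.4421, -0.3041, 0.0915]
eef_rot: [0.791, 0.048, 0.045, 0.608]
contact_force: [-0.5, -0.5, -1.3]
opening: 0.997
```

Run:
```python
from way2 import *
from go import step
step(*V[4]); step(*V[5],rows=4)
```

```text
t 16.9 pos [ 0.4421 -0.3041  0.0915] err shift [-0.0042  0.0022 -0.0082] turn [0.002 0.013 0.004] rows>= 0.2 F [-0.5 -0.5 -1.3] op 0.997
t 16.9 pos [ 0.4421 -0.3041  0.0915] err shift [ 0.0055 -0.0696 -0.0276] turn [0.002 0.013 0.004] rows>= 1.7 F [-0.5 -0.5 -1.3] op 0.997
per row [0.    0.003 0.001] [ 0.0014 -0.0174 -0.0069]
```

Call:
move_arm --targets '[[[0,0.01,0.004,0.001,-0.015,-0.01,1],[0,0,0,0.001,-0.018,-0.007,1],[0,0,0,0.001,-0.018,-0.006,1],[0,0,0,0.001,-0.014,-0.004,1],[0,0,0,0,0,0,1]]]'

```text
clock: 17.4
tool_pos: [0.4475, -0.3709, 0.0687]
eef_rot: [0.79, 0.052, 0.044, 0.609]
contact_force: [0.3, -0.6, -0.1]
opening: 0.999
```

Run:
```python
from way2 import *
from go import step
step(*V[5])
```

```text
t 17.4 pos [ 0.4475 -0.3709  0.0687] err shift [ 0.0001 -0.0028 -0.0047] turn [ 0.003  0.007 -0.002] rows>= 0.1 F [ 0.3 -0.6 -0.1] op 0.999
```

Call:
move_arm --targets '[[[0.003,0.007,-0.002,0,-0.002,-0.005,1],[0,0,0,0,0,0,1],[0,0,0,0,0,0,0.55],[0,0,0,0,0,0,0.55],[0,0,0,0,0,0,0.55]]]' --force 45

```text
clock: 17.9
tool_pos: [0.4485, -0.3703, 0.0643]
eef_rot: [0.792, 0.054, 0.041, 0.607]
contact_force: [0.9, -0.0, 0.2]
opening: 0.748
```

Call:
move_arm --targets '[[[0,0,0,0,0,0,0.55],[0,0,0,0,0,0,0.55]]]'

```text
clock: 18.1
tool_pos: [0.4486, -0.3699, 0.0644]
eef_rot: [0.792, 0.054, 0.042, 0.607]
contact_force: [0.7, -1.3, 0.3]
opening: 0.674
```

```bash
cat > way3.py <<'E'
from way2 import *
Fd=pose((DI[0],DI[1],.056),yw(DI[2]),Z,-1,False,np.radians(15))
S2=G[1]
V3=[(np.array([.4475,-.365,.16]),S2),(np.array([.46,-.30,.28]),mk(.25,S2,Fd[1])),(np.array([.52,-.2,.30]),mk(.6,S2,Fd[1])),(np.array([.60,-.08,.25]),Fd[1]),(Fd[0]+[0,0,.06],Fd[1]),Fd]
E
python3 - <<'E'
from way3 import *
from go import step
st=r.get_state(); q=st["q"]; print(q); step(*V[5])
for w in V3: q,*e=track(q,*w,10); print(q,np.round(e,4))
for a,b in zip(V3[:-1],V3[1:]): print(R.from_matrix(b[1]@a[1].T).as_rotvec(), b[0]-a[0])
E
```

```text
[ 0.0157  1.3726  0.0596  2.2003  1.8571  1.3479 -2.0167]
t 18.1 pos [ 0.4486 -0.3699  0.0644] err shift [-0.001  -0.0038 -0.0004] turn [-0.002 -0.    -0.002] rows>= 0.1 F [ 0.7 -1.3  0.3] op 0.674
[-0.0028  1.1729  0.074   2.3002  1.8334  1.3124 -1.9199] [0.2598 0.     0.    ]
[ 0.0142  0.6448 -0.013   2.1835  1.405   0.9512 -1.3105] [0.2562 0.     0.    ]
[ 0.2291  0.5184 -0.2491  1.8478  0.6798  0.8813 -0.7482] [0.4128 0.     0.    ]
[ 0.5072  0.6851 -0.5615  1.709   0.1665  0.7151 -0.5739] [0.6751 0.     0.    ]
[ 0.3404  0.8986 -0.4423  1.7375  0.2486  0.448  -0.6732] [0.408 0.    0.   ]
[ 0.3165  0.9892 -0.3988  1.7502  0.2777  0.3417 -0.6786] [0.3017 0.     0.    ]
[ 0.3909 -0.078  -0.1298] [0.0125 0.065  0.12  ]
[ 0.5473 -0.1092 -0.1817] [0.06 0.1  0.02]
[ 0.6255 -0.1248 -0.2077] [ 0.08  0.12 -0.05]
[0. 0. 0.] [ 0.0358  0.0481 -0.1417]
[0. 0. 0.] [ 0.    0.   -0.06]
```

Call:
move_arm --targets '[[[0,0,0,0,0,0.02,0.55],[0,0,0,0,0,0.025,0.55],[0,0,0,0,0,0.035,0.55],[0,0,0,0,0,0.035,0.55],[0,0,0,0,0,0.03,0.55]]]'

```text
clock: 18.6
tool_pos: [0.4485, -0.3669, 0.205]
eef_rot: [0.796, 0.058, 0.04, 0.601]
contact_force: [1.0, -0.1, -1.5]
opening: 0.679
```

Call:
move_arm --targets '[[[0.1,-0.02,-0.033,0.003,0.016,0.025,0.55],[0.1,-0.02,-0.033,0.003,0.016,0.025,0.55],[0.1,-0.02,-0.033,0.003,0.016,0.02,0.55],[0.1,-0.02,-0.033,0.003,0.016,0.02,0.55],[0.11,-0.022,-0.036,0.01,0.02,0.01,0.55]]]'

```text
clock: 19.1
tool_pos: [0.4672, -0.2774, 0.3063]
eef_rot: [0.926, -0.049, 0.041, 0.372]
contact_force: [0.0, -2.2, -2.7]
opening: 0.675
```

Run:
```python
from way3 import *
from go import step
print(r.get_state()["q"]); step(*V3[2],rows=5); step(*V3[3],rows=9)
```

```text
[ 0.0394  0.531  -0.0162  2.0933  1.1618  0.8645 -1.0289]
t 19.1 pos [ 0.4672 -0.2774  0.3063] err shift [ 0.0528  0.0774 -0.0063] turn [ 0.387 -0.084 -0.159] rows>= 3.0 F [ 0.  -2.2 -2.7] op 0.675
per row [ 0.077 -0.017 -0.032] [ 0.0106  0.0155 -0.0013]
t 19.1 pos [ 0.4672 -0.2774  0.3063] err shift [ 0.1328  0.1974 -0.0563] turn [ 1.014 -0.199 -0.368] rows>= 7.8 F [ 0.  -2.2 -2.7] op 0.675
per row [ 0.113 -0.022 -0.041] [ 0.0148  0.0219 -0.0063]
```

Call:
move_arm --targets '[[[0.113,-0.022,-0.041,0.015,0.022,-0.004,0.55],[0.113,-0.022,-0.041,0.015,0.022,-0.004,0.55],[0.113,-0.022,-0.041,0.015,0.022,-0.004,0.55],[0.113,-0.022,-0.041,0.015,0.022,-0.004,0.55],[0.113,-0.022,-0.041,0.015,0.022,-0.004,0.55]]]'

```text
clock: 19.6
tool_pos: [0.5423, -0.1602, 0.2902]
eef_rot: [0.98, -0.177, 0.04, 0.086]
contact_force: [-1.3, -1.2, -2.8]
opening: 0.672
```

Call:
move_arm --targets '[[[0.113,-0.022,-0.041,0.015,0.022,-0.006,0.55],[0.113,-0.022,-0.041,0.015,0.022,-0.006,0.55],[0.113,-0.022,-0.041,0.015,0.022,-0.006,0.55],[0.1,-0.02,-0.04,0.012,0.018,-0.006,0.55],[0,0,0,0,0,0,0.55]]]'

```text
clock: 20.1
tool_pos: [0.5974, -0.0741, 0.263]
eef_rot: [0.952, -0.269, 0.031, -0.142]
contact_force: [-1.1, 0.2, -2.0]
opening: 0.672
```

Run:
```python
from way3 import *
from go import step
print(r.get_state()["q"]); step(*V3[3],rows=5); step(*V3[4],rows=9)
s=shot("wrist","w12"); st=s["st"]; M=R.from_quat(st["eef_rot"]).as_matrix()
# predicted plate in hand: grasp time
t=np.radians(15)
print("tool x yaw",np.degrees(np.arctan2(M[1,0],M[0,0])),"tz",M[:,2])
```

```text
[ 0.4971  0.6613 -0.5252  1.7069  0.0669  0.7256 -0.5109]
t 20.1 pos [ 0.5974 -0.0741  0.263 ] err shift [ 0.0026 -0.0059 -0.013 ] turn [-0.035 -0.     0.019] rows>= 0.3 F [-1.1  0.2 -2. ] op 0.672
per row [-0.007 -0.     0.004] [ 0.0005 -0.0012 -0.0026]
t 20.1 pos [ 0.5974 -0.0741  0.263 ] err shift [ 0.0385  0.0422 -0.1548] turn [-0.035 -0.     0.019] rows>= 3.7 F [-1.1  0.2 -2. ] op 0.672
per row [-0.004 -0.     0.002] [ 0.0043  0.0047 -0.0172]
tool x yaw -31.26608971238291 tz [ 0.1345  0.2524 -0.9582]
```

```bash
cat > hand.py <<'E'
from way3 import *
HO=np.array([[-38,10],[36,-12],[14,14]])/1e3
def hand(M,tcp,d):   # d=[dpx,dpz,tilt(beyond 15deg),dy]
    t=np.radians(15)+d[2]; py=-M[:,0]; tz=M[:,2]; ty=M[:,1]
    # tz=-pz cos t+px sin t ; px = tz sin t + w cos t ; pz=-tz cos t + w sin t ; w perpendicular to tz and py
    w=np.cross(tz,py); px=tz*np.sin(t)+w*np.cos(t); pz=-tz*np.cos(t)+w*np.sin(t)
    if np.dot(np.cross(pz,px),py)<0: w=-w; px=tz*np.sin(t)+w*np.cos(t); pz=-tz*np.cos(t)+w*np.sin(t)
    c=tcp+d[0]*px+d[1]*pz+d[3]*py; return c,px,py,pz
D0=[-.0056,.0042,0,0]
def pts(M,tcp,d,uv,h=.006):
    c,px,py,pz=hand(M,tcp,d); return np.array([c+u*px+v*py+h*pz for u,v in uv])
COR=[(-.05,-.03),(-.05,.03),(.05,.03),(.05,-.03)]
E
python3 - <<'E'
from hand import *
s=load("w12"); st=s["st"]; M=R.from_quat(st["eef_rot"]).as_matrix(); tcp=st["tool_pos"]
print(hand(M,tcp,D0))
print("holes",proj(s,pts(M,tcp,D0,HO)),"corners",proj(s,pts(M,tcp,D0,COR)))
im=s["frame"].copy()
for a in proj(s,pts(M,tcp,D0,HO)): cv2.circle(im,tuple(np.int32(a)),12,(255,0,0),1)
cv2.polylines(im,[np.int32(proj(s,pts(M,tcp,D0,COR)))],True,(0,255,0),1)
dd=proj(s,[[DI[0]+np.cos(DI[2])*x-np.sin(DI[2])*y,DI[1]+np.sin(DI[2])*x+np.cos(DI[2])*y,.068] for x,y in HO]); print("pins",dd)
save(dict(frame=im),"v12")
g=cv2.cvtColor(s["frame"],cv2.COLOR_RGB2GRAY)
for a in proj(s,pts(M,tcp,D0,HO)):
    x,y=np.int32(a+.5); 
    if 20<y<395: print(a, "\n",g[y-18:y+19:4,x-18:x+19:4])
E
```

```text
(array([ 0.5942, -0.0791,  0.2677]), array([0.5192, 0.8542, 0.0278]), array([-0.8546,  0.5189,  0.0167]), array([-0.0001, -0.0324,  0.9995]))
holes [[246.126  408.2082]
 [304.5059 213.1449]
 [234.4831 272.4591]] corners [[350.9554 437.6649]
 [194.2779 437.6704]
 [190.9813 175.533 ]
 [353.0854 175.2206]]
pins [[280.4904 229.4383]
 [302.7219 149.0712]
 [275.1087 173.3248]]
[304.5059 213.1449] 
 [[237 239 239 238 240 240 241 238 238 235]
 [238 240 240 232 182 162 174 198 235 236]
 [238 239 224 136 120 118 116 129 178 232]
 [237 238 154 123 120 119 118 146 123 204]
 [237 228 113 113 120 120 119 148 143 187]
 [237 222  98 111 122 120 119 149 161 184]
 [237 232 139 117 121 119 120 151 158 214]
 [236 239 199 124 122 120 119 155 175 228]
 [236 238 236 208 157 143 160 191 229 235]
 [236 238 239 238 233 232 236 237 237 235]]
[234.4831 272.4591] 
 [[236 237 239 238 238 236 237 236 238 242]
 [236 237 240 235 197 162 169 197 232 242]
 [236 237 235 158  92 133 214 210 208 234]
 [236 236 185 109  94 210 208 214 212 213]
 [235 235 164 105 113 209 208 211 211 213]
 [235 233 163 116  94 203 209 209 209 208]
 [234 235 186 119 107 157 206 208 205 192]
 [234 235 220 152 118 141 151 168 168 231]
 [234 234 237 218 186 158 161 186 227 240]
 [233 234 236 236 232 226 228 230 235 239]]
```

Hole edges sit within about 1 mm of prediction, so the plate is square in the hand. Now I need the pins precisely: I'll back off along the die's −x so they're all in view, and use the last picture on them.

Call:
move_arm --targets '[[[-0.02,0,0.01,-0.015,-0.026,-0.015,0.55],[-0.015,0,0.01,-0.015,-0.026,-0.01,0.55],[0,0,0,0,0,0,0.55]]]'

```text
clock: 20.45
tool_pos: [0.5637, -0.1273, 0.2383]
eef_rot: [0.959, -0.254, 0.033, -0.12]
contact_force: [-0.8, -0.1, -1.8]
opening: 0.674
```

Run:
```python
from hand import *
s=shot("wrist","w13"); print(s["st"]["tool_pos"])
D3=lambda x,y,z,p=DI:[p[0]+np.cos(p[2])*x-np.sin(p[2])*y,p[1]+np.sin(p[2])*x+np.cos(p[2])*y,z]
im=cv2.resize(s["frame"],None,fx=4,fy=4,interpolation=cv2.INTER_CUBIC)
tip=proj(s,[D3(x,y,.068) for x,y in HO]); base=proj(s,[D3(x,y,.050) for x,y in HO])
sh=proj(s,[D3(x,y,z) for x,y,z in[(.085,.055,.025),(.085,-.055,.025),(-.07,.04,.105),(-.07,-.04,.105),(.05,.022,.05),(.05,-.022,.05)]])
for a,b in zip(tip,base): cv2.line(im,tuple(np.int32(a*4+2)),tuple(np.int32(b*4+2)),(255,0,0),1); cv2.circle(im,tuple(np.int32(a*4+2)),3,(255,0,0),-1)
for a in sh: cv2.circle(im,tuple(np.int32(a*4+2)),3,(0,255,0),-1)
print(tip,base,sh)
r0=max(0,int(tip[:,1].min())-45);c0=int(tip[:,0].mean())-100
print(r0,c0); save(dict(frame=im[r0*4:r0*4+600,c0*4:c0*4+800]),"v13")
```

```text
[ 0.565  -0.1249  0.2393]
[[280.4618 148.5058]
 [307.2742  62.0091]
 [276.4576  87.3237]] [[280.2009 151.2243]
 [305.5873  69.3093]
 [276.4115  93.302 ]] [[234.8653  27.2507]
 [348.276   28.8854]
 [240.8115 183.9597]
 [346.7911 185.2142]
 [267.9757  53.3481]
 [316.8389  54.0371]]
17 188
```

View pics/v13.png

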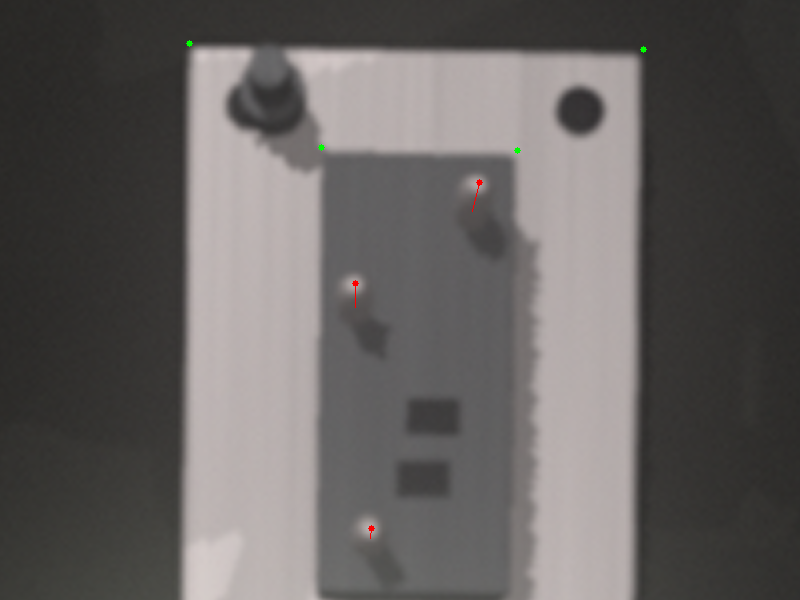

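The pins show as bright caps about 1 px left of prediction, so the die pose holds to under 1 mm. I'll fit pins and in-hand holes with the same camera, so its bias cancels.

```bash
cat >> hand.py <<'E'
from scipy.optimize import least_squares as LS
D3=lambda x,y,z,p:[p[0]+np.cos(p[2])*x-np.sin(p[2])*y,p[1]+np.sin(p[2])*x+np.cos(p[2])*y,z]
def pins(s,p0,z=.066):
    g=cv2.cvtColor(s["frame"],cv2.COLOR_RGB2GRAY).astype(float); o=[]
    for x,y in HO:
        u=proj(s,[D3(x,y,z,p0)])[0]; a,b=np.int32(u+.5); w=g[b-6:b+7,a-6:a+7]; k=np.clip(w-(np.median(w)+25),0,None); yy,xx=np.mgrid[b-6:b+7,a-6:a+7]
        o.append([(xx*k).sum()/k.sum(),(yy*k).sum()/k.sum()])
    o=np.array(o); f=LS(lambda p:(proj(s,[D3(x,y,z,p) for x,y in HO])-o).ravel(),p0); return f.x,o,f.fun
def hcent(s,u,th=222,rad=24):
    g=cv2.cvtColor(s["frame"],cv2.COLOR_RGB2GRAY); a,b=np.int32(u+.5)
    if b-rad<0 or b+rad>315: return None
    w=(g[b-rad:b+rad+1,a-rad:a+rad+1]<th).astype(np.uint8); n,l,stt,c=cv2.connectedComponentsWithStats(w)
    k=min(range(1,n),key=lambda i:np.hypot(*(c[i]-rad))-.02*stt[i,4]); ct,_=cv2.findContours((l==k).astype(np.uint8),0,1)
    ct=max(ct,key=cv2.contourArea); (x,y),ax,_=cv2.fitEllipse(cv2.convexHull(ct)); return np.array([a-rad+x,b-rad+y]),ax
def handfit(s):
    st=s["st"]; M=R.from_quat(st["eef_rot"]).as_matrix(); tcp=st["tool_pos"]; obs=[]
    for i,u in enumerate(proj(s,pts(M,tcp,D0,HO))):
        h=hcent(s,u)
        if h is not None: obs.append((i,h[0])); print("hole",i,"pred",u.round(1),"obs",h[0].round(1),np.round(h[1],1))
    I=[i for i,_ in obs]; O=np.array([o for _,o in obs])
    f=LS(lambda d:np.r_[((proj(s,pts(M,tcp,d,HO[I]))-O)/1).ravel(),(d[1]-D0[1])/.001],np.array(D0),x_scale=[.01,.01,.1,.01]); return f.x,f.fun
E
python3 - <<'E'
from hand import *
for n in("w12","w13"):
    s=load(n); print(n,handfit(s))
s=load("w13")
for z in(.068,.065): print(pins(s,DI,z))
E
```

```text
hole 1 pred [304.5 213.1] obs [308.1 213.4] [32.3 34.3]
hole 2 pred [234.5 272.5] obs [237.8 272.6] [32.3 33.8]
w12 (array([-0.0053,  0.0042, -0.0306, -0.0013]), array([-0.0047, -0.0786,  0.0046,  0.0802, -0.032 ]))
hole 1 pred [305.3 205.2] obs [308.1 213.3] [32.7 34.4]
hole 2 pred [234.9 264.8] obs [237.9 272.6] [32.6 34.1]
w13 (array([-0.0088,  0.0042,  0.0178, -0.0011]), array([-0.0212, -0.0997,  0.021 ,  0.1003, -0.0324]))
(array([ 0.6341, -0.0336,  1.0398]), array([[279.6128, 148.4638],
       [306.487 ,  62.4784],
       [275.8074,  87.6018]]), array([-0.0317,  0.2598,  0.1164, -0.1914, -0.0837, -0.0704]))
(array([ 0.6346, -0.0329,  1.0398]), array([[279.6128, 148.4638],
       [306.4824,  62.4824],
       [275.8074,  87.6018]]), array([ 0.0392, -0.1968, -0.0619,  0.1535,  0.0219,  0.0448]))
```

```bash
cat >> hand.py <<'E'
def rel(s):
    M=R.from_quat(s["st"]["eef_rot"]).as_matrix(); T=np.array(s["T"]); return np.r_[M.T@(T[:3,3]-s["st"]["tool_pos"]),R.from_matrix(M.T@T[:3,:3]).as_rotvec()]
E
python3 - <<'E'
from hand import *
for n in("w3","w4","w5","w6","w7","w8","w9","w10","w11","w12","w13"): print(n,rel(load(n)))
s=r.snapshot("wrist"); s["st"]=r.get_state(); s2=r.snapshot("wrist"); print(rel(s)); s2["st"]=s["st"]; print("still",rel(s2)); print(r.get_state()["qd"])
s2["st"]=r.get_state(); print(rel(s2)); pickle.dump(s2,open("w14.pkl","wb")); print(handfit(s2)); print(pins(s2,DI,.0665))
E
```

```text
w3 [ 0.0005 -0.0745 -0.1352  2.8642 -0.0054 -0.0015]
w4 [ 0.0051 -0.0643 -0.1334  2.8549  0.0196  0.0009]
w5 [ 0.0005 -0.0726 -0.135   2.8628 -0.0054 -0.0018]
w6 [ 0.0007 -0.0671 -0.134   2.8611  0.0055  0.0049]
w7 [ 0.0004 -0.0692 -0.1336  2.86   -0.0005  0.0034]
w8 [ 0.0001 -0.0695 -0.1345  2.8598  0.0009  0.0022]
w9 [ 0.0013 -0.0743 -0.136   2.8613  0.0084  0.0017]
w10 [-0.0001 -0.0733 -0.1352  2.8604  0.0023 -0.0005]
w11 [-0.0007 -0.0755 -0.1337  2.8625 -0.0127 -0.0024]
w12 [ 0.0018 -0.0707 -0.1341  2.8623  0.0027  0.0017]
w13 [ 0.0015 -0.0684 -0.1341  2.8571  0.0027  0.0012]
[ 0.0012 -0.0689 -0.1341  2.8573  0.0023  0.002 ]
still [ 0.0013 -0.071  -0.1346  2.8601 -0.0001  0.0001]
[-0.0103  0.0012 -0.0198 -0.0135 -0.0056 -0.0048  0.0036]
[ 0.0012 -0.0698 -0.1343  2.8585  0.0018  0.0014]
hole 1 pred [305.9 209.1] obs [308.1 213.3] [32.7 34.4]
hole 2 pred [235.8 268.4] obs [237.9 272.6] [32.7 34.1]
(array([-0.007 ,  0.0042, -0.0165, -0.0008]), array([ 0.002 ,  0.0388, -0.002 , -0.0394,  0.0159]))
(array([ 0.6344, -0.0333,  1.0394]), array([[278.9234, 155.9894],
       [305.9259,  70.7407],
       [275.3491,  95.5565]]), array([ 0.0119, -0.0263, -0.0085,  0.0336, -0.0036, -0.007 ]))
```

```bash
cat >> hand.py <<'E'
RC=R.from_rotvec([2.8601,0,0]).as_matrix(); TC=np.array([.0012,-.0717,-.1345])
def fix(s):
    T=np.array(s["T"]); M=T[:3,:3]@RC.T; s["st"]=dict(s["st"],tool_pos=T[:3,3]-M@TC,eef_rot=R.from_matrix(M).as_quat()); return s
DN=(.6344,-.0333,1.0394)
E
python3 - <<'E'
from hand import *
s=fix(load("w14")); st=s["st"]; M=R.from_quat(st["eef_rot"]).as_matrix()
d,f=handfit(s); print("d",d,f)
# edges: predicted far edge and side edges for check
g=cv2.cvtColor(s["frame"],cv2.COLOR_RGB2GRAY).astype(float)
c=proj(s,pts(M,st["tool_pos"],d,COR)); print("corners pred",c[2:])
col=g[150:200,255:290].mean(1); print("far edge row",150+np.argmax(np.abs(np.diff(col))), np.diff(col).round()[np.argsort(-np.abs(np.diff(col)))[:4]])
for rw in(190,240):
    L=g[rw-3:rw+4,170:220].mean(0); Rr=g[rw-3:rw+4,330:380].mean(0); print("row",rw,"left",170+np.argmax(np.abs(np.diff(L))),"right",330+np.argmax(np.abs(np.diff(Rr))))
E
```

```text
hole 1 pred [305.4 214.6] obs [308.1 213.3] [32.7 34.4]
hole 2 pred [235.6 273.5] obs [237.9 272.6] [32.7 34.1]
d [-0.0047  0.0043 -0.0388 -0.0009] [ 0.0031  0.1766 -0.0027 -0.1807  0.0755]
corners pred [[193.6993 175.3513]
 [357.3    175.3476]]
far edge row 175 [36. 28. 24. 15.]
row 190 left 194 right 357
row 240 left 195 right 357
```

Edges match the fit exactly (row 175, columns 194 and 357), and the pins fit with residuals under 0.04 px. Now lining up above the pins, with the plate centre at z=0.09.

```bash
cat >> hand.py <<'E'
DH=[-.0050,.0043,-.02,-.0009]
def target(zc,p=DN,d=DH):
    dx=yw(p[2]); t=np.radians(15)+d[2]; py=np.cross(Z,dx); tz=-Z*np.cos(t)+dx*np.sin(t); M=fr(-py,tz)
    return np.array([p[0],p[1],zc])-(d[0]*dx+d[1]*Z+d[3]*py),M
E
python3 - <<'E'
from hand import *
from go import step
T=target(.09); print(hand(T[1],T[0],DH)); step(*T,rows=4)
E
```

```text
(array([ 0.6344, -0.0333,  0.09  ]), array([ 0.5067,  0.8621, -0.    ]), array([-0.8621,  0.5067,  0.    ]), array([0., 0., 1.]))
t 20.6 pos [ 0.5674 -0.1221  0.2406] err shift [ 0.0688  0.0935 -0.1549] turn [-0.01   0.012 -0.019] rows>= 4.3 F [ 0.7  0.7 -1.9] op 0.671
per row [-0.003  0.003 -0.005] [ 0.0172  0.0234 -0.0387]
```

Call:
move_arm --targets '[[[0,0,0,0.022,0.03,-0.01,0.55],[-0.005,0.006,-0.01,0.022,0.03,-0.01,0.55],[-0.005,0.006,-0.01,0.018,0.025,-0.02,0.55],[0,0,0,0.006,0.008,-0.03,0.55],[0,0,0,0,0,0,0.55]]]'

```text
clock: 21.1
tool_pos: [0.6411, -0.019, 0.1739]
eef_rot: [0.958, -0.258, 0.036, -0.117]
contact_force: [-1.5, -0.7, -2.6]
opening: 0.671
```

Run:
```python
from hand import *
from go import step
r.snapshot("wrist"); r.snapshot("wrist")
step(*target(.09),rows=4)
```

```text
t 21.2 pos [ 0.643  -0.0206  0.1775] err shift [-0.0069 -0.0079 -0.0918] turn [ 0.001  0.016 -0.002] rows>= 2.1 F [ 0.9 -0.9 -1.8] op 0.67
per row [ 0.     0.004 -0.001] [-0.0017 -0.002  -0.023 ]
```

Call:
move_arm --targets '[[[0,0.014,0,-0.006,-0.007,-0.03,0.55],[0,0,0,0,0,-0.03,0.55],[0,0,0,0,0,-0.02,0.55],[0,0,0,0,0,0,0.55]]]'

```text
clock: 21.6
tool_pos: [0.6414, -0.0324, 0.1044]
eef_rot: [0.958, -0.261, 0.04, -0.116]
contact_force: [-1.4, 0.1, -2.2]
opening: 0.672
```

Run:
```python
from hand import *
from go import step
r.snapshot("wrist"); r.snapshot("wrist")
step(*target(.09),rows=4)
```

```text
t 21.7 pos [ 0.6435 -0.0319  0.1069] err shift [-0.0073  0.0034 -0.0212] turn [0.005 0.021 0.003] rows>= 0.5 F [-0.5  0.2 -1. ] op 0.668
per row [0.001 0.005 0.001] [-0.0018  0.0008 -0.0053]
```

Call:
move_arm --targets '[[[0.005,0.02,0.003,-0.007,0.003,-0.012,0.55],[0,0,0,0,0,0,0.55],[0,0,0,0,0,0,0.55]]]'

```text
clock: 22.0
tool_pos: [0.6387, -0.0293, 0.0988]
eef_rot: [0.958, -0.261, 0.035, -0.117]
contact_force: [0.4, -0.0, -1.7]
opening: 0.673
```

Run:
```python
from hand import *
from go import step
step(*target(.09)); r.snapshot("wrist"); r.snapshot("wrist"); step(*target(.09))
```

```text
t 22.0 pos [ 0.6387 -0.0293  0.0988] err shift [-0.0025  0.0008 -0.0131] turn [0.    0.006 0.001] rows>= 0.3 F [ 0.4 -0.  -1.7] op 0.673
t 22.1 pos [ 0.6382 -0.0293  0.0984] err shift [-0.0021  0.0008 -0.0127] turn [0.    0.005 0.001] rows>= 0.3 F [ 0.2  0.6 -1.6] op 0.669
```

Call:
move_arm --targets '[[[0,0.005,0,-0.003,0.001,-0.01,0.55],[0,0,0,0,0,0,0.55],[0,0,0,0,0,0,0.55]]]'

```text
clock: 22.4
tool_pos: [0.6352, -0.028, 0.0879]
eef_rot: [0.958, -0.261, 0.032, -0.116]
contact_force: [-0.3, -0.5, -1.5]
opening: 0.671
```

Run:
```python
from hand import *
from go import step
s=shot("wrist","w15"); step(*target(.09)); fix(s); st=s["st"]; M=R.from_quat(st["eef_rot"]).as_matrix()
print(handfit(s)); print(hand(M,st["tool_pos"],DH))
```

```text
t 22.45 pos [ 0.6348 -0.0281  0.0878] err shift [ 0.0013 -0.0005 -0.0021] turn [ 0.    -0.     0.001] rows>= 0.1 F [-0.8  1.2 -2.2] op 0.67
hole 1 pred [305.4 214.6] obs [308.  213.4] [32.5 34.4]
hole 2 pred [235.6 273.5] obs [237.8 272.8] [32.8 33.8]
(array([-0.0047,  0.0043, -0.0411, -0.0009]), array([-0.    ,  0.1744,  0.0004, -0.1787,  0.0762]))
(array([ 0.6331, -0.0335,  0.0921]), array([ 0.5074,  0.8617, -0.0002]), array([-0.8617,  0.5074, -0.0007]), array([-0.0006,  0.0005,  1.    ]))
```

Call:
move_arm --targets '[[[0,0,0,0.002,0,-0.005,0.55],[0,0,0,0,0,-0.004,0.55],[0,0,0,0,0,0,0.55],[0,0,0,0,0,0,0.55]]]'

```text
clock: 22.85
tool_pos: [0.6371, -0.0281, 0.0778]
eef_rot: [0.958, -0.261, 0.032, -0.116]
contact_force: [0.0, 0.3, -2.7]
opening: 0.675
```

Run:
```python
from hand import *
from go import step
s=shot("wrist","w16"); step(*target(.078)); s=fix(s); st=s["st"]; M=R.from_quat(st["eef_rot"]).as_matrix()
print(hand(M,st["tool_pos"],DH)[0])
pt=proj(s,[D3(x,y,.067,DN) for x,y in HO]); hb=proj(s,pts(M,st["tool_pos"],DH,HO)); hl=proj(s,pts(M,st["tool_pos"],DH,HO,-.006)); print("pin tips",pt,"hole top",hb,"hole bottom",hl)
g=cv2.cvtColor(s["frame"],cv2.COLOR_RGB2GRAY)
for i in(1,2):
    x,y=np.int32(hb[i]+.5); print(x-20,y-20); print(g[y-20:y+21:3,x-20:x+21:3])
```

```text
t 22.9 pos [ 0.637  -0.0281  0.0777] err shift [-0.0008 -0.0005 -0.004 ] turn [ 0.    -0.     0.001] rows>= 0.1 F [-0.2 -0.  -2.2] op 0.667
[ 0.6351 -0.0335  0.0819]
pin tips [[251.3477 380.2961]
 [302.1638 211.7316]
 [241.3371 263.0723]] hole top [[249.4109 406.4117]
 [307.9492 213.6237]
 [237.8812 272.6301]] hole bottom [[251.4574 390.3843]
 [305.4125 212.2323]
 [240.9278 266.5676]]
288 194
[[236 239 240 239 239 240 240 241 242 239 238 237 235 236]
 [238 241 241 240 239 231 223 220 229 236 239 238 236 236]
 [237 240 241 234 192 160 144 143 157 181 218 237 236 237]
 [237 240 235 173 128 112 110 109 110 119 165 215 235 236]
 [237 240 197 121 110 109 107 109 109 111 116 178 226 236]
 [237 233 159 110 115 122 112 105 108 102  99 142 214 236]
 [237 224 139 111 130 134 124 105  95  91  94 128 208 234]
 [237 221 140 109 123 132 116 103  93  91  97 143 212 235]
 [237 229 154 105 108 108 105  97  91  90 112 157 220 235]
 [236 237 189  99 100 100  95  91  91  94 140 177 227 237]
 [236 239 227 163  97  93  93  91  97 138 172 222 233 236]
 [236 239 239 222 190 147 129 134 160 191 224 233 235 2
[... 257 characters left out ...]
8 240 234 195 156 139 139 150 180 225 242 241 238]
 [237 237 235 180 129  99 111 124 134 121 155 224 240 238]
 [236 237 198 139 116 105 110 128 135 125 110 169 232 238]
 [235 232 170 136 117 108  99 111 118 112 107 114 220 237]
 [235 222 159 126 116  96  95  97 100  99  96  97 206 236]
 [236 218 161 117 109 101  94  94  95  94  93  94 207 235]
 [235 226 179 117 113  95  93  92  93  92  92 128 221 236]
 [235 233 198 132 116 115 107 100  98 108 132 184 230 236]
 [234 235 223 190 131 118 140 146 149 154 176 229 236 236]
 [234 235 237 224 201 166 154 153 166 193 225 237 238 236]
 [233 235 237 236 229 221 219 221 222 228 234 239 237 235]
 [233 234 235 237 234 234 232 233 230 231 234 238 237 234]]
```

The pin tips are visible through the holes at (301.5, 212.7) and (241.7, 263.5). Predicted positions were (302.2, 211.7) and (241.3, 263.1), so alignment is within about 0.7 mm. Descending onto the pins in small steps.

Call:
move_arm --targets '[[[0,0,0,-0.001,0,-0.006,0.55],[0,0,0,0,0,-0.004,0.55],[0,0,0,0,0,0,0.55]]]'

```text
clock: 23.2
tool_pos: [0.636, -0.0281, 0.0671]
eef_rot: [0.958, -0.261, 0.032, -0.116]
contact_force: [0.0, -0.5, -2.3]
opening: 0.677
```

Run:
```python
from hand import *
from go import step
step(*target(.056)); s=fix(shot("wrist","w17")); st=s["st"]; print(hand(R.from_quat(st["eef_rot"]).as_matrix(),st["tool_pos"],DH)[0])
```

```text
t 23.2 pos [ 0.636  -0.0281  0.0671] err shift [ 0.0002 -0.0004 -0.0154] turn [ 0.    -0.     0.001] rows>= 0.3 F [ 0.  -0.5 -2.3] op 0.677
[ 0.6339 -0.0336  0.0713]
```

Call:
move_arm --targets '[[[0,0,0,0,0,-0.005,0.55],[0,0,0,0,0,-0.003,0.55],[0,0,0,0,0,0,0.55]]]'

```text
clock: 23.55
tool_pos: [0.6362, -0.0281, 0.0587]
eef_rot: [0.958, -0.261, 0.032, -0.116]
contact_force: [0.2, 0.1, -1.7]
opening: 0.678
```

Call:
move_arm --targets '[[[0,0,0,0,0,-0.004,0.55],[0,0,0,0,0,0,0.55]]]'

```text
clock: 23.75
tool_pos: [0.6362, -0.0281, 0.0543]
eef_rot: [0.958, -0.261, 0.032, -0.116]
contact_force: [-1.2, 0.4, -2.3]
opening: 0.673
```

Run:
```python
from hand import *
from go import step
step(*target(.056)); s=fix(shot("wrist","w18")); st=s["st"]; print(hand(R.from_quat(st["eef_rot"]).as_matrix(),st["tool_pos"],DH)[0])
```

```text
t 23.75 pos [ 0.6362 -0.0281  0.0543] err shift [-0.     -0.0004 -0.0026] turn [0.001 0.    0.001] rows>= 0.1 F [-1.2  0.4 -2.3] op 0.673
[ 0.6341 -0.0336  0.0585]
```

Smoothly down over the pins with no contact force; about 2.5 mm to go.

Call:
move_arm --targets '[[[0,0,0,0,0,-0.002,0.55],[0,0,0,0,0,0,0.55]]]'

```text
clock: 24.0
tool_pos: [0.6366, -0.0281, 0.0526]
eef_rot: [0.958, -0.261, 0.032, -0.116]
contact_force: [-0.7, 0.6, -2.0]
opening: 0.671
```

Call:
move_arm --targets '[[[0,0,0,0,0,-0.002,0.55],[0,0,0,0,0,0,0.55]]]'

```text
clock: 24.2
tool_pos: [0.637, -0.0281, 0.0512]
eef_rot: [0.958, -0.261, 0.033, -0.116]
contact_force: [-1.0, -1.3, 0.2]
opening: 0.675
```

Call:
move_arm --targets '[[[0,0,0,0,0,-0.001,0.55],[0,0,0,0,0,0,0.55]]]'

```text
clock: 24.4
tool_pos: [0.637, -0.0281, 0.0512]
eef_rot: [0.958, -0.261, 0.033, -0.116]
contact_force: [-0.6, -0.5, 1.6]
opening: 0.673
```

Contact at the expected home height (weight unloaded from -2 to +1.6 N). Releasing.

Call:
move_arm --targets '[[[0,0,0,0,0,0,0.75],[0,0,0,0,0,0,0.9],[0,0,0,0,0,0,1],[0,0,0,0,0,0,1]]]'

```text
clock: 24.8
tool_pos: [0.638, -0.0278, 0.0513]
eef_rot: [0.958, -0.261, 0.034, -0.117]
contact_force: [-0.2, -0.4, -0.3]
opening: 0.986
```

Call:
move_arm --targets '[[[0,0,0,0,0,0.015,1],[0,0,0,0,0,0.02,1],[0,0,0,0,0,0.04,1],[0,0,0,0,0,0.045,1],[0,0,0,0,0,0.04,1]]]'

```text
clock: 25.3
tool_pos: [0.6334, -0.0275, 0.2136]
eef_rot: [0.958, -0.261, 0.028, -0.116]
contact_force: [0.1, -0.7, -0.7]
opening: 0.998
```

Call:
move_arm --targets '[[[0,0,0,-0.01,-0.02,0.015,1],[0,0,0,-0.01,-0.02,0.01,1],[0,0,0,-0.01,-0.02,0,1],[0,0,0,0,0,0,1],[0,0,0,0,0,0,1]]]'

```text
clock: 25.8
tool_pos: [0.6071, -0.0867, 0.2541]
eef_rot: [0.958, -0.258, 0.039, -0.118]
contact_force: [-0.0, 0.5, 0.2]
opening: 0.999
```

```bash
cat > chk.py <<'E'
from hand import *
s=shot("wrist","w19"); p=DN
g=cv2.cvtColor(s["frame"],cv2.COLOR_RGB2GRAY); print(s["st"]["tool_pos"])
c=proj(s,[D3(x,y,.062,p) for x,y in COR]); print("corners top home",c.round(1))
w=lambda L,z:proj(s,[D3(x,y,z,p) for x,y in L]).round(1)
print("holes z62",w(HO,.062),"pin tips",w(HO,.068), "pad",w([(-.026,-.01),(-.026,.006),(.01,.006),(.01,-.01)],.066))
im=s["frame"].copy()
cv2.imwrite("pics/fin.png",im[...,::-1])
# edge search: sample across each predicted top edge (perpendicular, world z=.062), report offset (mm) of strongest gradient
def edge(a,b,n,z=.062):
    o=[]
    for f in np.linspace(.15,.85,15):
        P0=np.array(a)*(1-f)+np.array(b)*f; ks=np.arange(-6,6.01,.5)/1e3
        q=proj(s,[D3(P0[0]+k*n[0],P0[1]+k*n[1],z,p) for k in ks]); v=cv2.remap(g.astype(np.float32),q[:,0].astype(np.float32)[None],q[:,1].astype(np.float32)[None],1)[0]
        dv=np.diff(v); i=np.argmax(np.abs(dv)); o.append((ks[i]+ks[i+1])/2*1e3)
    return np.round(o,1)
print("+x",edge((.05,-.03),(.05,.03),(1,0))); print("-x",edge((-.05,-.03),(-.05,.03),(1,0)))
print("+y",edge((-.05,.03),(.05,.03),(0,1))); print("-y",edge((-.05,-.03),(.05,-.03),(0,1)))
E
python3 chk.py
```

```text
[ 0.607  -0.087   0.2538]
corners top home [[301.  227. ]
 [235.4 226.9]
 [235.5 116.9]
 [301.5 117.2]]
holes z62 [[257.3 213.8]
 [281.7 132.5]
 [253.  156.7]] pin tips [[257.1 214.1]
 [281.9 131.3]
 [252.7 155.9]] pad [[279.4 200.8]
 [261.6 200.7]
 [261.7 160.6]
 [279.5 160.7]]
+x [-0.2  0.8  0.2  0.8  0.2  0.2  0.2  0.2  0.2  0.2  0.2  0.2  0.2  0.2
  0.2]
-x [-1.2 -1.2 -1.2 -1.2 -1.2 -1.2 -1.2 -1.2 -1.2 -1.2 -1.2 -1.2 -1.2 -1.2
 -1.2]
+y [-0.2 -0.2 -0.2 -0.2 -0.2 -0.2 -0.2 -0.2 -0.2 -0.2 -0.2 -0.2 -0.2 -0.2
 -0.2]
-y [-1.8 -1.2 -1.2 -1.2 -1.2 -1.2 -1.2 -1.2 -1.8 -1.8 -1.8 -1.8 -1.2 -1.8
 -1.2]
```

Call:
move_arm --targets '[[[0,0,0,-0.03,0.02,0,1],[0,0,0,-0.035,0.02,0,1],[0,0,0,-0.03,0.015,0,1],[0,0,0,0,0,0,1],[0,0,0,0,0,0,1]]]'

```text
clock: 26.35
tool_pos: [0.5101, -0.0242, 0.2537]
eef_rot: [0.959, -0.255, 0.038, -0.119]
contact_force: [0.8, 0.3, -0.5]
opening: 1.001
```

```bash
cat > fitp.py <<'E'
from hand import *
def edges(s,p,z):
    g=cv2.GaussianBlur(cv2.cvtColor(s["frame"],cv2.COLOR_RGB2GRAY),(3,3),0).astype(np.float32); out=[]
    for a,b,n in(((.05,-.03),(.05,.03),(1,0)),((-.05,-.03),(-.05,.03),(-1,0)),((-.05,.03),(.05,.03),(0,1)),((-.05,-.03),(.05,-.03),(0,-1))):
        for f in np.linspace(.12,.88,14):
            P0=np.array(a)*(1-f)+np.array(b)*f; ks=np.arange(-5,5.01,.25)/1e3
            q=proj(s,[D3(P0[0]+k*n[0],P0[1]+k*n[1],z,p) for k in ks]).astype(np.float32); v=cv2.remap(g,q[None,:,0].copy(),q[None,:,1].copy(),1)[0]
            dv=np.clip(-np.diff(v),0,None); i=dv.argmax(); w=dv[max(0,i-4):i+5]; k=((ks[:-1]+ks[1:])/2)[max(0,i-4):i+5]
            if dv[i]>4: out.append((P0,n,(w*k).sum()/w.sum()))
    return out
def mpose(x): return R.from_euler("ZYX",[x[2],x[5],x[4]]).as_matrix(),np.array([x[0],x[1],x[3]])
def fitp(ss,p,z):
    E=[edges(s,p,z) for s in ss]
    obs=[np.array([proj(s,[D3(*(P0+np.array(n)*k),z,p)])[0] for P0,n,k in e]) for s,e in zip(ss,E)]
    def res(x):
        M,t=mpose(x); o=[]
        for s,e,u in zip(ss,E,obs):
            W=np.array([M@np.array([*P0,0])+t for P0,n,k in e]); V=np.array([M@np.array([*(P0+.001*np.array(n)),0])+t for P0,n,k in e])
            a,b=proj(s,W),proj(s,V); d=(b-a)/np.linalg.norm(b-a,axis=1)[:,None]; o.append(((u-a)*d).sum(1))
        return np.r_[np.hstack(o),(x[4:]/.02)*.5]
    f=LS(res,[*p,z,0,0],loss="soft_l1",x_scale=[.01,.01,.05,.01,.05,.05]); return f.x,np.sqrt(np.mean(f.fun**2)),[len(e) for e in E]
E
python3 - <<'E'
from fitp import *
a=load("w19"); b=shot("wrist","w20"); print(b["st"]["tool_pos"], proj(b,[D3(x,y,.062,DN) for x,y in COR]).round(0).tolist())
for ss in([a],[b],[a,b]): print(fitp(ss,DN,.062))
# blur calibration: shoe's own top-face? pins seen above plate
for s in(a,b): print("pins",pins(s,DN,.0665))
E
```

```text
[ 0.5099 -0.024   0.2536] [[425.0, 234.0], [361.0, 233.0], [363.0, 124.0], [427.0, 126.0]]
(array([ 0.6348, -0.0345,  1.0382,  0.0661,  0.0008, -0.0007]), np.float64(0.19014839296948388), [26])
(array([ 0.6306, -0.0308,  1.0364,  0.081 ,  0.0021, -0.0068]), np.float64(0.25372708601990157), [29])
(array([ 0.6343, -0.0347,  1.044 ,  0.0632, -0.075 , -0.0273]), np.float64(0.8764473578787316), [26, 29])
pins (array([ 0.6337, -0.0314,  1.0263]), array([[254.629 , 213.8904],
       [280.8021, 129.5693],
       [251.3323, 153.8293]]), array([ 0.2512, -1.437 , -0.175 ,  0.8087, -0.0785,  0.6188]))
pins (array([ 0.6369, -0.0338,  1.0439]), array([[387.9069, 221.4733],
       [413.0905, 138.8558],
       [382.6637, 161.2538]]), array([-0.4609, -1.3443, -0.7537, -0.0958,  1.1959,  1.4287]))
```

Single-view edge fits of white on white are ambiguous about height, so I'll check by touch: close the gripper and press gently straight down on the pad. The pad top should be at z=0.066 when home.

Run:
```python
from hand import *
from go import step
xy=D3(-.008,-.002,0,DN)[:2]; dx=yw(DN[2]); py=np.cross(Z,dx); M=fr(-py,-Z)
print(xy); step([*xy,.13],M,rows=5)
```

```text
[np.float64(0.6320702998108014), np.float64(-0.0412102779362326)]
t 26.4 pos [ 0.5099 -0.024   0.2536] err shift [ 0.1221 -0.0172 -0.1236] turn [-0.211  0.136 -0.012] rows>= 3.9 F [-0.5  0.5  0. ] op 0.999
per row [-0.042  0.027 -0.002] [ 0.0244 -0.0034 -0.0247]
```

Call:
move_arm --targets '[[[-0.05,0.033,-0.003,0.028,-0.004,-0.01,0],[-0.05,0.033,-0.003,0.03,-0.004,-0.02,0],[-0.05,0.033,-0.003,0.03,-0.004,-0.025,0],[-0.05,0.033,-0.003,0.03,-0.004,-0.03,0],[0,0,0,0,0,0,0]]]' --force 20

```text
clock: 26.9
tool_pos: [0.6371, -0.0422, 0.1634]
eef_rot: [0.964, -0.265, 0.002, -0.001]
contact_force: [-1.2, -0.4, 0.7]
opening: 0.571
```

```bash
cat > pu.py <<'E'
from hand import *
from go import step
xy=D3(-.008,-.002,0,DN)[:2]; dx=yw(DN[2]); py=np.cross(Z,dx); M=fr(-py,-Z); step([*xy,.077],M)
E
python3 pu.py
```

```text
t 26.9 pos [ 0.6371 -0.0422  0.1634] err shift [-0.005   0.0009 -0.0864] turn [-0.     0.003  0.005] rows>= 1.9 F [-1.2 -0.4  0.7] op 0.571
```

Call:
move_arm --targets '[[[0,0.003,0.004,-0.005,0.001,-0.02,0],[0,0,0,0,0,-0.02,0],[0,0,0,0,0,-0.015,0],[0,0,0,0,0,0,0],[0,0,0,0,0,0,0]]]'

```text
clock: 27.4
tool_pos: [0.6362, -0.0408, 0.1057]
eef_rot: [0.965, -0.263, 0.002, -0.001]
contact_force: [0.8, 0.8, 0.2]
opening: 0.116
```

Call:
move_arm --targets '[[[0,0,0,0,0,0,0],[0,0,0,0,0,0,0]]]'

```text
clock: 27.6
tool_pos: [0.6373, -0.0413, 0.1077]
eef_rot: [0.965, -0.264, 0.003, -0.002]
contact_force: [0.9, -0.8, 0.7]
opening: 0.008
```

```bash
python3 pu.py
```

```text
t 27.6 pos [ 0.6373 -0.0413  0.1077] err shift [-0.0052  0.0001 -0.0307] turn [-0.002  0.008  0.003] rows>= 0.7 F [ 0.9 -0.8  0.7] op 0.008
```

Call:
move_arm --targets '[[[0,0.006,0.003,-0.006,0,-0.01,0],[0,0,0,-0.001,0,-0.01,0],[0,0,0,0,0,-0.003,0],[0,0,0,0,0,0,0]]]'

```text
clock: 28.0
tool_pos: [0.6302, -0.0416, 0.0844]
eef_rot: [0.965, -0.263, 0.002, -0.001]
contact_force: [0.3, -0.3, -0.5]
opening: 0.007
```

Call:
move_arm --targets '[[[0,0,0,0,0,-0.003,0],[0,0,0,0,0,0,0]]]'

```text
clock: 28.2
tool_pos: [0.6302, -0.0415, 0.0809]
eef_rot: [0.965, -0.262, 0.001, -0.001]
contact_force: [0.2, 0.6, 0.3]
opening: 0.006
```

```bash
python3 pu.py
```

```text
t 28.2 pos [ 0.6302 -0.0415  0.0809] err shift [ 0.0019  0.0003 -0.0039] turn [-0.002  0.003 -0.   ] rows>= 0.1 F [0.2 0.6 0.3] op 0.006
```

Call:
move_arm --targets '[[[0,0,0,0,0,-0.002,0],[0,0,0,0,0,0,0]]]'

```text
clock: 28.4
tool_pos: [0.6304, -0.0414, 0.0789]
eef_rot: [0.965, -0.262, 0.002, -0.001]
contact_force: [-0.2, 0.2, -0.3]
opening: 0.006
```

Call:
move_arm --targets '[[[0,0,0,0,0,-0.002,0],[0,0,0,0,0,0,0]]]'

```text
clock: 28.6
tool_pos: [0.6311, -0.0414, 0.0778]
eef_rot: [0.965, -0.262, 0.002, -0.001]
contact_force: [0.1, 0.3, 0.3]
opening: 0.005
```

Call:
move_arm --targets '[[[0,0,0,0,0,-0.002,0],[0,0,0,0,0,0,0]]]'

```text
clock: 28.8
tool_pos: [0.6316, -0.0414, 0.0781]
eef_rot: [0.965, -0.263, 0.003, -0.001]
contact_force: [0.5, -0.9, 0.4]
opening: 0.003
```

Call:
move_arm --targets '[[[0,0,0,0,0,-0.004,0],[0,0,0,0,0,-0.001,0]]]'

```text
clock: 29.0
tool_pos: [0.6323, -0.0413, 0.0777]
eef_rot: [0.965, -0.263, 0.004, -0.001]
contact_force: [-0.4, 0.4, -0.1]
opening: 0.005
```

Call:
move_arm --targets '[[[0,0,0,0,0,-0.004,0],[0,0,0,0,0,-0.004,0]]]'

```text
clock: 29.2
tool_pos: [0.6326, -0.0413, 0.0774]
eef_rot: [0.965, -0.263, 0.005, -0.001]
contact_force: [-11.3, -0.6, 36.4]
opening: 0.005
```

Firm contact at fingertip z=0.0664 (expected 0.066), so the plate is home. Retreating upward and taking a last numeric check.

Call:
move_arm --targets '[[[0,0,0,0,0,0.02,0],[0,0,0,0,0,0.04,0],[0,0,0,0,0,0.045,0],[0,0,0,0,0,0.045,0],[0,0,0,-0.01,-0.03,0.03,0]]]'

```text
clock: 29.7
tool_pos: [0.6197, -0.0655, 0.2584]
eef_rot: [0.966, -0.259, 0.001, -0.002]
contact_force: [0.6, 0.6, -0.5]
opening: 0.004
```

Call:
move_arm --targets '[[[0,0,0,-0.02,-0.035,0.01,0],[0,0,0,-0.015,-0.025,0,0],[0,0,0,0,0,0,0],[0,0,0,0,0,0,0],[0,0,0,0,0,0,0]]]'

```text
clock: 30.2
tool_pos: [0.5857, -0.1318, 0.2727]
eef_rot: [0.965, -0.261, 0.006, -0.001]
contact_force: [-0.4, 0.4, -0.2]
opening: 0.005
```

Run:
```python
from fitp import *
b=shot("wrist","w21"); print(b["st"]["clock"],b["st"]["tool_pos"],b["st"]["contact_force"])
print([np.round(np.median([k for P0,n,k in edges(b,DN,.062) if n==m])*1e3,2) for m in((1,0),(-1,0),(0,1),(0,-1))],"outward mm +x,-x,+y,-y")
x,e,n=fitp([b],DN,.062); print(x,e,n)
g=cv2.cvtColor(b["frame"],cv2.COLOR_RGB2GRAY)
for x,y in HO:
    u=proj(b,[D3(x,y,.068,DN)])[0]; a,c=np.int32(u+.5); print(u.round(1)); print(g[c-8:c+9:2,a-8:a+9:2])
t=r.snapshot("top")
for q in("screw","spring","bushing","punch","wrench","plate"): print(q,[(np.round(f["centre"]),round(f["score"],2)) for f in r.find_in(t,q)[:3]])
```

```text
30.25 [ 0.5859 -0.1311  0.2726] [-0.2512 -0.6605 -1.4035]
[np.float64(-1.65), np.float64(0.8), np.float64(-0.6), np.float64(1.04)] outward mm +x,-x,+y,-y
[ 0.6347 -0.0344  1.0419  0.0626  0.0033  0.0624] 0.3896120663451378 [55]
[252.1 104.5]
[[248 248 248 246 246 248 248 247 247]
 [248 248 247 234 219 218 233 245 247]
 [248 248 230 163 131 122 145 218 246]
 [248 243 179 143 156 140 117 145 237]
 [248 238 154 160 191 164 120 119 225]
 [248 238 154 147 183 155 114 123 228]
 [248 245 190 123 121 116 107 150 238]
 [248 248 236 188 139 126 156 229 246]
 [247 248 247 243 233 234 241 246 247]]
[277.4  13.6]
[[243 244 244 244 244 246 244 242 241]
 [243 244 243 234 220 222 232 241 241]
 [243 243 220 165 147 145 163 213 238]
 [242 233 165 149 166 151 131 166 228]
 [241 218 147 160 190 171 126 138 214]
 [241 210 136 142 158 144 118 125 207]
 [241 222 139 122 119 116 112 128 220]
 [241 236 178 121 113 113 113 167 234]
 [242 243 232 183 148 152 183 228 239]]
[246.6  41.4]
[[243 245 246 248 248 248 248 248 248]
 [243 245 247 244 240 241 246 248 248]
 [244 244 226 178 157 165 200 237 247]
 [244 236 171 146 151 138 130 185 241]
 [243 221 150 167 185 150 119 137 226]
 [242 210 142 158 181 142 118 119 217]
 [243 223 142 125 129 119 115 129 224]
 [243 237 177 120 113 114 118 177 239]
 [242 243 231 182 148 148 174 234 244]]
screw []
spring [(array([270., 196.]), 0.56)]
bushing [(array([207., 231.]), 0.45)]
punch [(array([258., 303.]), 0.55), (array([272., 197.]), 0.33)]
wrench [(array([258., 338.]), 0.89), (array([184., 293.]), 0.62), (array([254., 304.]), 0.41)]
plate [(array([254., 135.]), 0.75), (array([176., 301.]), 0.72), (array([301., 163.]), 0.65)]
```

All three pin tips show inside their holes, the touch test gave the home height, and the robot is clear. Handing in.

```bash
python3 -c "
from plant import r
print(r.finish_job())"
```

```text
the job is handed in; nothing more can be done
None
```

The stripper plate is turned over, padded face up, and seated on the die with all three pins through its holes. I released it and handed the job in at about 30 s, with the arm clear above.

- **How it was done:** I picked the plate off the parallels with a 30° lean and stood it +x end down in the slotted stand. I then regripped from the other side and lowered it onto the pins. No contact force showed until it touched down at the expected height.
- **Checks that agreed:** Pressing the closed fingers on the pad met firm contact at 66.4 mm, against 66 mm for home. That press peaked at about 36 N. The last wrist image shows all three pin tips inside their holes.
- **Checks that disagreed or were weak:**
  - Edge fits of the white plate on the white die disagreed on height (62.6 to 81 mm, against 62 mm for its top face). The last one suggested about a 3.6° tilt. I put more weight on the touch test.
  - The plate sits about 1 mm off centre on the pins, within the 1.5 mm clearance.
  - In the last overhead picture the spring, bushing, punch and wrench were at about their starting pixels. The network did not find the screw; it had not found it from overhead at the start either. I did not check the block, mallet or oil can again.

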